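Open the domino box and park its lid in the rack's free slot

TASK

Get the dominoes ready for tonight's game: swing the domino box's lid up on its hinges until it stands upright, lift it straight up off the hinge pins, and stand it, hinge edge down, in whichever of the rack's three slots is empty, lowering it to the slot's floor before letting go. Leave the two game cases and everything else on the sideboard where they are, and do not knock the small photo shelf that overhangs the lid's tongue.

Things in the scene. Friction and masses are not known exactly. Their poses are not given: they have to be found in the camera images.
- box: Reddish-brown open wooden box of dominoes, fixed, 130 (x) x 160 (y) x 70 mm high; origin at the centre of its underside, x away from the robot (turned by up to 0.15 rad), z up. The box and the rack may swap sides.
- lid: Loose wooden lid, 0.15 to 0.31 kg, shut on the box at the start. Origin on the hinge line (the pins' axis while it hangs there), x towards the tongue, z out of its upper face. Panel x 6 to 150 mm, 160 mm wide, z 0 to 10 mm. Under it two 6 mm high ribs (x 26-32 and 126-132 mm) lock it in the box when shut.
- lid_tongue (a point): Point to grip, in the light wooden tongue at the middle of the lid's far edge (lid 176, 0, 5 mm). The tongue is 24 mm wide (y), 10 mm thick (z 0 to 10), x 150 to 190 mm. A firm pinch across its width lets the lid turn between the fingers as it is raised.
- riser: Small white photo shelf, fixed, beyond the box, with the box's origin and axes. Board x 106-226, y +-105, z 155-170 mm, frames on it up to 250 mm; legs at y +-99, x 140-226 mm. Its front edge hangs over the tongue's tip (x = 111): a gripper coming straight down strikes it, so lean the tool 30-45 degrees, fingers pointing down and away from the robot.
- rack: Light wooden rack, fixed, 134 (x) x 150 (y) mm: 12 mm base and four fins 8 mm thick, up to z = 57 mm, at x = -63, -21, 21, 63 mm, making three slots 34 mm wide along y, open above and at the ends. Origin at the centre of its underside, x away from the robot (up to 0.15 rad off). Two slots hold game cases; which one is empty differs.
- rack_slot0 (a point): Middle of the floor of the rack's slot nearest the robot (rack x = -42 mm, z = 12 mm).
- rack_slot1 (a point): Middle of the floor of the rack's middle slot (rack x = 0, z = 12 mm).
- rack_slot2 (a point): Middle of the floor of the rack's far slot (rack x = 42 mm, z = 12 mm).
- case_a: Red game case, loose, 26 mm thick (x) x 130 (y) x 110 mm high, standing in a slot; origin at the centre of its underside.
- case_b: Green game case, same size, standing in another slot; origin at the centre of its underside.
- jar: Bystander: small blue ceramic jar with a white screw lid, 66 mm across, 74 mm high; origin at the centre of its underside. It stands between box and rack.
- tumbler_a: Bystander: blue glass tumbler, 68 mm across, 90 mm high; origin at the centre of its underside.
- tumbler_b: Bystander: the other blue glass tumbler, same size.
- bottle: Bystander: short empty amber rum bottle, 76 mm across, 160 mm high; origin at the centre of its underside.
- strainer: Bystander: stainless strainer, bowl 116 mm across, 45 mm high, handle 115 mm long to its -x; origin at the centre of its underside.
- night_light: Bystander: plastic night light with a toggle switch, 52 x 46 mm, 80 mm high; origin at the centre of its underside.
- box_hinge (a point): Point midway between the box's two hinge pins, on their axis (box -79, 0, 70 mm), just outside its near wall. The brass pins lie along y, 8 mm thick, centred 50 mm either side of this point, each held by brackets at both ends (24 mm free between). The hinge turns freely: the lid falls either way if let go.
- lid_hook (a point): Middle of one of two brass U-shaped hooks at the lid's hinge edge (lid 0, 50, 0 mm; the other at y = -50). Each is 16 mm wide, x -10 to 10, z -11 to 11 mm, and straddles its pin with 2 mm play each side. They open towards the lid's -x, so they lift off upwards once the lid is upright (x axis up), not while it lies shut.
Not all that is in view belongs to the job. Of the things shaped like the lid, the wooden one is meant.

How it is judged (in metres and radians):
On the way, in this order (a step that is already met when the one before it is completed fails the run):
1. the lid stands upright on its hinge pins (angle between lid's own x axis and vertical below 0.25 rad and distance between lid and box_hinge below 0.015 m), for 0.1 s.
2. the lid is lifted up clear of the pins, still upright (z of lid in the frame of box above 0.095 m and angle between lid's own x axis and vertical below 0.4 rad), for 0.1 s.
3. the lid stands on the floor of the empty slot while still held ((x of lid in the frame of rack between -0.056 and -0.028 m or x of lid in the frame of rack between -0.014 and 0.014 m or x of lid in the frame of rack between 0.028 and 0.056 m) and y of lid in the frame of rack between -0.04 and 0.04 m and z of lid in the frame of rack between 0.012 and 0.031 m and angle between lid's own x axis and vertical below 0.45 rad and contact force between the fingers and lid above 0.5 N), for 0.1 s.
At the end, for the whole second after the job is handed in: Lid released, at rest in the empty slot, hinge edge down on its floor: hinge line within 14 mm of the slot's middle across, 40 mm along, 12-31 mm above the rack's underside, leaning under 0.45 rad; cases within 20 mm of their starts and tilted under 0.2 rad, bystanders within 30 mm ((x of lid in the frame of rack between -0.056 and -0.028 m or x of lid in the frame of rack between -0.014 and 0.014 m or x of lid in the frame of rack between 0.028 and 0.056 m) and y of lid in the frame of rack between -0.04 and 0.04 m and z of lid in the frame of rack between 0.012 and 0.031 m and angle between lid's own x axis and vertical below 0.45 rad and linear speed of lid below 0.02 m/s and angular speed of lid below 0.1 rad/s and distance of each of case_a, case_b from where it was at the start of the episode below 0.02 m and angle between each of case_a, case_b's own z axis and vertical below 0.2 rad and distance of each of jar, tumbler_a, tumbler_b, bottle, strainer, night_light from where it was at the start of the episode below 0.03 m); the robot touches nothing.
It fails at once if a game case is shifted by more than 20 mm or tipped (distance of any of case_a, case_b from where it was at the start of the episode above 0.02 m or angle between any of case_a, case_b's own z axis and vertical above 0.3 rad).
It fails at once if a bystander is shifted by more than 30 mm or tipped (distance of any of jar, tumbler_a, tumbler_b, bottle, strainer, night_light from where it was at the start of the episode above 0.03 m or angle between any of jar, tumbler_a, tumbler_b, bottle, strainer, night_light's own z axis and vertical above 0.35 rad).
It fails at once if the photo shelf is knocked (more than 12 N) (contact force between anything else and riser above 12 N).
It also fails if it takes over 46 s, if anything falls off the work surface, if the arm or the gripper's body presses on something with over 40 N, if the wrist force passes 120 N, or if a joint passes its speed limit or range.

ROBOT

A 6-joint arm with a two-finger parallel gripper is mounted at the origin on the work surface. World frame = base frame: x ahead of the robot, y to its left, z up, the work surface at z = 0. Lengths are in m, angles in degrees, forces in N, time in s.
With the tool pointing down it reaches from about 0.35 to 0.8 m from the base axis. Payload 7.3 kg.
Tool frame: the origin (TCP) lies between the finger pads; the fingertips stand 17 mm ahead of it and the grasp point (between the pads) lies 2 mm behind it (ctrl.tips_ahead is the distance from the TCP to the fingertips, in m); z points along the fingers, y is the direction in which the jaws open and shut (so a half turn about z gives the same grasp; the last joint's range is limited). The gripper opens to 85 mm and grips with 20 to 120 N. Pads are 22 mm wide; open, the fingers measure 114 mm over their backs; the gripper's body (76 mm by 85 mm) begins 54 mm behind the grasp point. The pads swing forward as they close: fully open they stand 13 mm farther back than shut.
Start: joints at [62.166, 19.595, 87.324, -0, 73.075, -8.365], TCP at [0.175, 0.495, 0.248] pointing down, gripper open.
Joint ranges: [-145.02, 145.02], [-44.19, 115.74], [2.07, 154.8], [-57.11, 237.11], [16.16, 152.29], [-177.93, 177.93]. Speed limits (degrees/s): [147.25, 147.25, 180, 180, 180, 180].

INTERFACE

Orientations are given as a 3x3 rotation matrix whose columns are the frame's x, y, z axes.
In Python, from plant import ctrl, vision gives the robot as it stands.
- The arm moves only by the tool move_arm, never from a script. Its argument "moves" is a list of rows, each a list of 7 numbers: the shift along the tool's x, y, z in cm, then the turn, a rotation vector about the tool's x, y, z in degrees, then the opening, from -1 (shut) to 1 (fully open). A call has 1 to 8 rows; each row is the pose to reach, as a shift and turn from the pose commanded when the call began, along the tool's axes at that moment; what a row does not reach only later rows make up. A row lasts 1/10 s, in which the tool goes at most 50 mm and 8.59 degrees, less where a joint would pass 70% of its speed; a pose out of reach is approached as far as the arm can. A call with a gripper value outside its range is refused whole. The fingers move at their own pace and stop on an object; "squeeze" is the grip in N (left out, the last holds). Time passes only in rows, so rows that repeat a pose let the fingers close. It gives the time, the measured TCP pose, the force and the opening at its end, in the units of the state.
- ctrl.state(): the state, without advancing time (a new reading comes with each control period).
- vision.grab_frame(name): name is "side" or "top" or "wrist"; returns (picture, depth): 480x640x3 uint8, red, green, blue; 480x640 float32, m along the optical axis (not along the pixel's ray), 0 where there is no reading.
- vision.get_calibration(name): a dict with "camera_matrix" (3x3 intrinsics, pixels), "extrinsics" (4x4, takes a point from world to camera coordinates). Camera axes: x right, y up, looking along -z (the intrinsics and any distortion apply to the point x, -y, -z); pixel columns grow to the right and rows downward; lengths in m; the calibration is good to about 2 mm. A picture is of the moment at which its call begins: read the wrist's pose just before it. get_calibration takes no time and is no camera call; for the wrist camera it gives the pose at the moment of the call.
- ctrl.close_job(): hands the job in, once; it reports no verdict.
Trained networks look in the newest picture that a camera, given by its name, has taken for a name from the list of things; names that differ only in an ending like _2 or _b are one class to them, and where a whole thing is asked for, a point or a joint stands for the part that bears it (a point fixed in the world has none). Each returns a list of dicts, best first, with "confidence" (0 to 1); they miss things now and then, are a little off and sometimes report something else, mostly with a low value. They report only what shows in the picture. A call takes as long as a camera call. They do not tell look-alikes from the thing itself.
- vision.spot_in(camera, label): "xy" ([column, row] in pixels, amid what is visible of it).
The state is a dict: "clock": time; "qpos": joint angles; "joint_velocities": joint speeds; "joint_torque": joint torques, N m; "tcp_pos": TCP position; "tcp_rot": TCP orientation; "ft_force": force on the tool from outside, world axes, zero at the start; "wrist_torque": the same for the moment, N m; "width": finger opening in m.
Only numpy, scipy, OpenCV 4.12 (cv2) and the standard library are available. Lean on these libraries where they do the work, as an engineer would, in place of code of your own. Each camera call takes 0.05 s, during which the arm holds its last target.

## Working session

There is one attempt and no reset: what is moved stays moved. The work goes in short steps, Python scripts to look and compute and a tool call to move; the robot and the scene stay as the last step left them, time stands still between calls to the robot, and variables do not carry over. Pictures are saved under pics/ and viewed, and the job is handed in when it is done.

Besides the shell and the picture viewer there is one more tool, called after "Call:" by a JSON object that holds its "name" and its "arguments", one argument or row to a line. move_arm: Moves the arm, as the interface text tells. Its arguments: {"type":"object","properties":{"moves":{"type":"array"},"squeeze":{"type":"number"}},"required":["moves"]}

```bash
ls; mkdir -p pics
python3 - <<'E'
from plant import ctrl, vision
import cv2
for n in("side","top","wrist"):
    im,d=vision.grab_frame(n); cv2.imwrite(f"pics/{n}0.png",im[:,:,::-1])
s=ctrl.state(); print(s); print(ctrl.tips_ahead)
for n in("side","top"): print(vision.get_calibration(n))
E
```

```text
pics
{'clock': 0.15, 'qpos': array([ 6.21638384e+01,  1.96292419e+01,  8.73645418e+01,  7.90400876e-04,
        7.30746780e+01, -8.36449827e+00]), 'joint_velocities': array([ 0.05131706, -0.05447956, -0.08699738,  0.09362975,  0.026482  ,
       -0.03651783]), 'joint_torque': array([ 1.17388990e-03, -4.33908820e+01, -2.46146411e+01, -1.07789795e-04,
        5.67332871e-03,  8.77068283e-05]), 'tcp_pos': array([0.17484191, 0.49473561, 0.24776841]), 'tcp_rot': array([[-9.42805072e-01,  3.33344075e-01, -5.69614657e-04],
       [ 3.33344510e-01,  9.42804505e-01, -1.05045589e-03],
       [ 1.86872018e-04, -1.18025306e-03, -9.99999286e-01]]), 'ft_force': array([-0.09322796,  0.87509498,  1.13257623]), 'wrist_torque': array([ 0.02349744, -0.00446721,  0.00189591]), 'width': 0.08528086951123459}
0.017
{'camera_matrix': array([[485.80788322,   0.        , 316.63645095],
       [  0.        , 485.80788322, 224.07091882],
       [  0.        ,   0.        ,   1.        ]]), 'extrinsics': array([[ 0.68329598, -0.73013048, -0.00401059, -0.31007424],
       [ 0.3503264 ,  0.32302535,  0.87916212, -0.24849365],
       [-0.64060754, -0.60213296,  0.4765059 , -0.94027927],
       [ 0.        ,  0.        ,  0.        ,  1.        ]])}
{'camera_matrix': array([[549.1306149 ,   0.        , 311.2584207 ],
       [  0.        , 549.1306149 , 226.57446831],
       [  0.        ,   0.        ,   1.        ]]), 'extrinsics': array([[ 0.02630771, -0.99953323,  0.01553165, -0.02159417],
       [ 0.99290382,  0.02792943,  0.11559393, -0.44518508],
       [-0.11597376,  0.01238042,  0.99317512, -1.45420747],
       [ 0.        ,  0.        ,  0.        ,  1.        ]])}
```

View pics/top0.png

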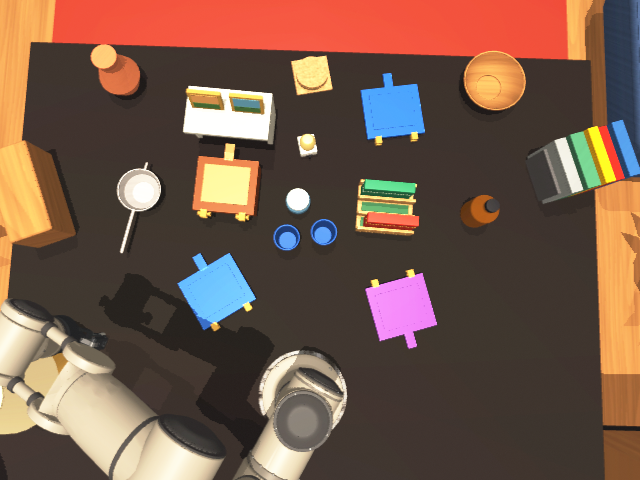

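View pics/side0.png

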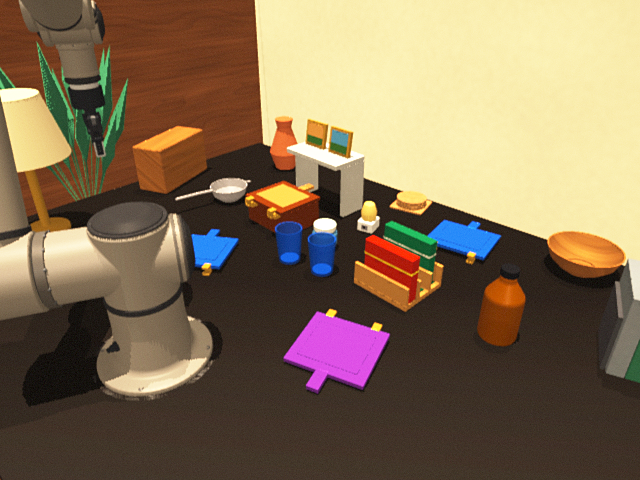

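View pics/wrist0.png

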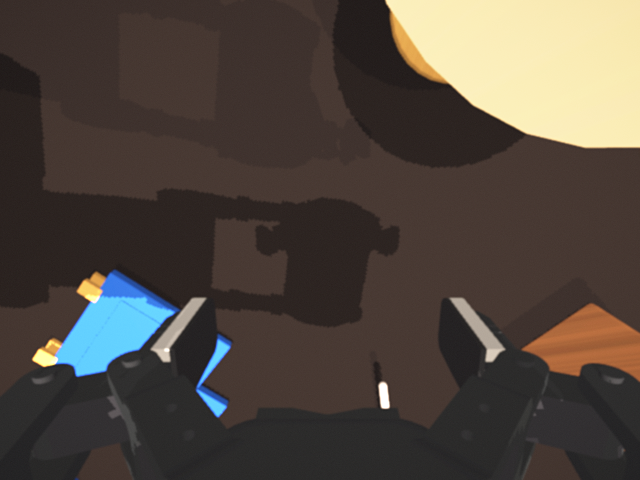

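Wooden lid candidates in top view: orange-brown one on the box (227,185), blue (392,110), blue (217,290), purple (402,307). Only the first is wooden and sits on the box. I'll check it in an enlarged crop, along with the rack.

```bash
cat > h.py <<'E'
from plant import ctrl, vision
import numpy as np, cv2
def cloud(n,d):
    c=vision.get_calibration(n);K=c["camera_matrix"];E=c["extrinsics"]
    v,u=np.mgrid[0:480,0:640]
    P=np.stack([(u-K[0,2])/K[0,0]*d,-(v-K[1,2])/K[1,1]*d,-d,np.ones_like(d)],-1)
    W=P@np.linalg.inv(E).T
    W=W[...,:3]; W[d<=0]=np.nan
    return W
def proj(n,p):
    c=vision.get_calibration(n);K=c["camera_matrix"];E=c["extrinsics"]
    q=E@np.append(p,1); x,y,z=q[0],-q[1],-q[2]
    return np.array([K[0,0]*x/z+K[0,2],K[1,1]*y/z+K[1,2]])
E
python3 - <<'E'
from h import *
for n in("side","top"):
    im,d=vision.grab_frame(n); np.savez(f"{n}.npz",im=im,d=d,W=cloud(n,d))
    for l in["lid","lid_tongue","lid_hook","box","box_hinge","rack","rack_slot0","rack_slot1","rack_slot2","case_a","riser","jar"]:
        W=cloud(n,d)
        for r in vision.spot_in(n,l)[:3]:
            u,v=np.round(r["xy"]).astype(int); print(n,l,np.round(r["xy"],1),round(r["confidence"],2),np.round(W[v,u],3))
t=np.load("top.npz")["im"][:,:,::-1]; s=np.load("side.npz")["im"][:,:,::-1]
a=cv2.resize(t[135:235,180:280],(400,400),interpolation=2); b=cv2.resize(t[165:245,345:425],(400,400),interpolation=2)
cv2.imwrite("pics/crop1.png",np.hstack([a,b]))
a=cv2.resize(s[170:250,235:335],(400,320),interpolation=2); b=cv2.resize(s[215:315,345:445],(400,320),interpolation=2)
cv2.imwrite("pics/crop2.png",np.hstack([a,b]))
E
```

```text
side lid [284.1 199.1] 0.94 [0.53  0.196 0.079]
side lid [211.5 250.7] 0.73 [0.28  0.201 0.02 ]
side lid [334.8 349.9] 0.57 [ 0.223 -0.263  0.021]
side lid_tongue [213.6 245.3] 0.97 [0.305 0.226 0.016]
side lid_tongue [283.2 197.1] 0.68 [0.536 0.206 0.08 ]
side lid_tongue [468.  237.4] 0.67 [ 0.785 -0.24   0.019]
side lid_hook [337.5 350. ] 0.86 [ 0.23  -0.265  0.017]
side lid_hook [464.1 237.2] 0.76 [ 0.782 -0.231  0.017]
side lid_hook [283.4 199.8] 0.63 [0.523 0.192 0.08 ]
side box [285.5 216.9] 0.57 [0.484 0.141 0.06 ]
side box_hinge [282.5 217.1] 0.69 [0.471 0.143 0.064]
side rack [396.3 286.6] 0.64 [ 0.435 -0.251  0.047]
side rack [319.5 250.9] 0.53 [ 0.399 -0.062  0.076]
side rack_slot0 [398.6 285.4] 0.56 [ 0.435 -0.258  0.056]
side rack_slot1 [398.6 285.4] 0.56 [ 0.435 -0.258  0.056]
side rack_slot2 [398.6 285.4] 0.56 [ 0.435 -0.258  0.056]
side case_a [393.2 263.6] 0.72 [ 0.445 -0.233  0.093]
side case_a [413.  239.9] 0.56 [ 0.532 -0.224  0.112]
side riser [333.5 160.3] 0.67 [0.676 0.14  0.168]
side jar [321.4 228.8] 0.67 [0.485 0.014 0.07 ]
top lid [388.7 109.8] 0.8 [ 0.778 
[... 409 characters left out ...]
3.5] 0.73 [0.661 0.008 0.072]
top box [257.6 195.8] 0.57 [0.529 0.139 0.003]
top box_hinge [253.  195.6] 0.51 [0.516 0.145 0.078]
top rack [377.2 202.7] 0.92 [ 0.517 -0.187  0.016]
top rack [288.5 235.4] 0.6 [0.423 0.053 0.005]
top rack_slot0 [384.9 198.2] 0.83 [ 0.524 -0.203  0.059]
top rack_slot1 [384.9 198.2] 0.83 [ 0.524 -0.203  0.059]
top rack_slot2 [384.9 198.2] 0.83 [ 0.524 -0.203  0.059]
top case_a [392.9 220.8] 0.73 [ 0.454 -0.214  0.123]
top case_a [385.4 188.8] 0.61 [ 0.536 -0.194  0.121]
top case_a [380.5 202.1] 0.48 [ 0.52  -0.196  0.012]
top riser [226.3 116.5] 0.83 [0.699 0.211 0.169]
top jar [138.4 191.1] 0.74 [0.534 0.469 0.001]
top jar [298.5 198.9] 0.59 [0.511 0.028 0.077]
```

View pics/crop1.png

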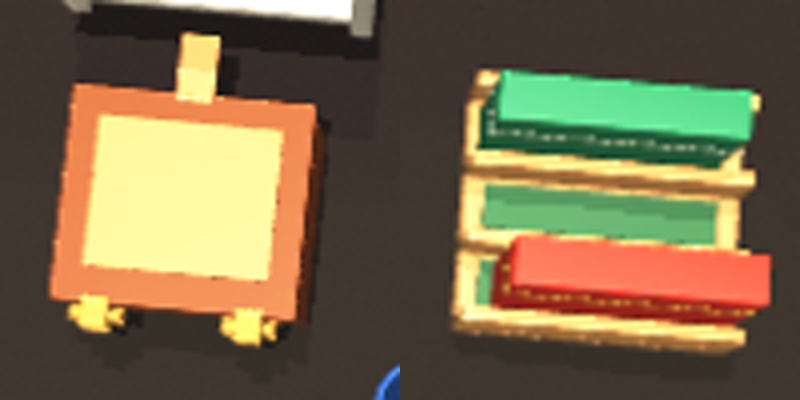

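View pics/crop2.png

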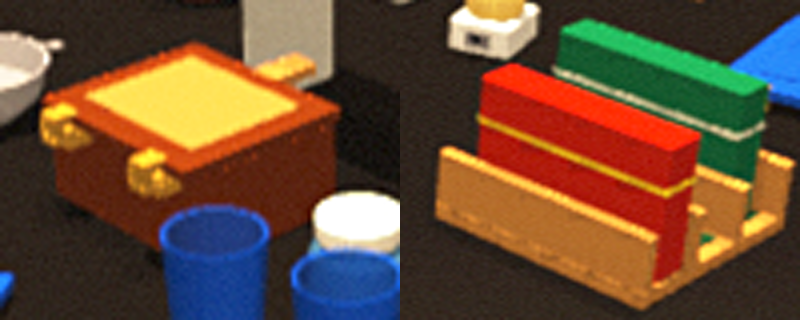

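The orange-brown wooden lid with cream inlay lies on the box, tongue at about (230,152) in the top view. The middle rack slot shows only its green floor, so it's the empty one. Next I'll fit poses.

```bash
cat > fit.py <<'E'
from h import *
from scipy.optimize import minimize
def rectfit(p):
    (c,s,a)=cv2.minAreaRect(p.astype(np.float32)); return np.round(c,4),np.round(s,4),round(a,2)
for n in("top","side"):
    W=np.load(n+".npz")["W"].reshape(-1,3)
    im=np.load(n+".npz")["im"].reshape(-1,3)
    def sel(x0,x1,y0,y1,z0,z1):
        m=(W[:,0]>x0)&(W[:,0]<x1)&(W[:,1]>y0)&(W[:,1]<y1)&(W[:,2]>z0)&(W[:,2]<z1); return W[m]
    L=sel(.4,.66,.1,.32,.074,.086)
    print(n,"lid z",np.median(L[:,2]),len(L), "max x",L[:,0].max())
    # panel only: x extents by y band
    from numpy import percentile as pc
    # remove tongue: erode by density - points whose x < tongue start, via mask raster
    g=np.zeros((400,400),np.uint8); ij=((L[:,:2]-[.4,.05])*1000).astype(int); g[ij[:,0],ij[:,1]]=255
    g=cv2.morphologyEx(g,cv2.MORPH_CLOSE,np.ones((7,7)))
    o=cv2.morphologyEx(g,cv2.MORPH_OPEN,cv2.getStructuringElement(cv2.MORPH_ELLIPSE,(45,45)))
    pp=np.argwhere(o>0)/1000+[.4,.05]; print(" panel",rectfit(pp))
    t=cv2.morphologyEx(cv2.subtract(g,cv2.dilate(o,np.ones((5,5)))),cv2.MORPH_OPEN,np.ones((7,7)))
    k,lab,st,ce=cv2.connectedComponentsWithStats(t)
    for i in range(1,k):
        q=np.argwhere(lab==i)/1000+[.4,.05]; print(" part",len(q),rectfit(q))
    R=sel(.55,.9,.05,.4,.164,.175); print(" riser",rectfit(R),np.median(R[:,2]))
    F=sel(.35,.65,-.33,-.1,.050,.062); print(" fins",rectfit(F),np.median(F[:,2]))
    C=sel(.35,.65,-.33,-.1,.115,.127); k=C[:,0]
    for nm,col in(("red",0),("green",1)):
        m=(W[:,0]>.35)&(W[:,0]<.65)&(W[:,1]>-.33)&(W[:,1]<-.1)&(W[:,2]>.115)&(W[:,2]<.13)&(im[:,col]>im.sum(1)*.45)
        if m.sum()>20: print(nm,m.sum(),rectfit(W[m]),np.median(W[m][:,2]))
    for nm,b in(("jar",(.47,.56,0,.07,.03,.09)),("tumb",(.36,.47,-.05,.1,.03,.1)),("nl",(.6,.72,-.05,.05,.02,.1)),("bottle",(.4,.6,-.5,-.35,.03,.2))):
        q=sel(*b); print(nm,q.min(0).round(3),q.max(0).round(3)) if len(q) else 0
E
python3 fit.py
```

```text
top lid z 0.08069651671332712 3359 max x 0.6560629562331074
 panel (array([0.5404, 0.2171]), array([0.1593, 0.1515]), 86.76)
 part 98 (array([0.456 , 0.1715]), array([0.013, 0.006]), 90.0)
 part 206 (array([0.464, 0.272]), array([0.012, 0.016]), 0.0)
 part 774 (array([0.635 , 0.2115]), array([0.034, 0.023]), 0.0)Traceback (most recent call last):
  File "fit.py", line 23, in <module>
    R=sel(.55,.9,.05,.4,.164,.175); print(" riser",rectfit(R),np.median(R[:,2]))
                                                   ~~~~~~~^^^
  File "fit.py", line 4, in rectfit
    (c,s,a)=cv2.minAreaRect(p.astype(np.float32)); return np.round(c,4),np.round(s,4),round(a,2)
            ~~~~~~~~~~~~~~~^^^^^^^^^^^^^^^^^^^^^^
cv2.error: OpenCV(4.12.0) /io/opencv/modules/imgproc/src/convhull.cpp:143: error: (-215:Assertion failed) total >= 0 && (depth == CV_32F || depth == CV_32S) in function 'convexHull'
```

```bash
sed -i 's/p.astype(np.float32)/np.ascontiguousarray(p[:,:2]).astype(np.float32)/' fit.py; python3 fit.py
```

```text
top lid z 0.08069651671332712 3359 max x 0.6560629562331074
 panel (array([0.5404, 0.2171]), array([0.1593, 0.1515]), 86.76)
 part 98 (array([0.456 , 0.1715]), array([0.013, 0.006]), 90.0)
 part 206 (array([0.464, 0.272]), array([0.012, 0.016]), 0.0)
 part 774 (array([0.635 , 0.2115]), array([0.034, 0.023]), 0.0)
 riser (array([0.7098, 0.2075]), array([0.2108, 0.1229]), 86.14) 0.17014035444928166
 fins (array([ 0.5024, -0.2086]), array([0.1489, 0.1341]), 86.7) 0.05659743622211666
red 530 (array([ 0.4604, -0.2142]), array([0.1299, 0.0268]), 87.14) 0.12192485643184969
green 519 (array([ 0.545 , -0.2054]), array([0.1298, 0.0266]), 86.37) 0.12216748459200155
jar [0.48  0.001 0.031] [0.542 0.06  0.08 ]
tumb [ 0.378 -0.05   0.031] [0.459 0.087 0.097]
nl [ 0.637 -0.02   0.02 ] [0.702 0.033 0.087]
bottle [ 0.458 -0.493  0.03 ] [ 0.533 -0.416  0.167]
side lid z 0.07941765712899007 1425 max x 0.6551837251479893
 panel (array([0., 0.]), array([0., 0.]), 0.0)
 part 13669 (array([0.53  , 0.2124]), array([0.1555, 0.1592]), 87.8)
 part 223 (array([0.5455, 0.2825]), array([0.015, 0.017]), 90.0)
 par
[... 349 characters left out ...]
), array([0.008, 0.007]), 90.0)
 part 56 (array([0.6065, 0.281 ]), array([0.006, 0.007]), 90.0)
 part 199 (array([0.6375, 0.2075]), array([0.017, 0.011]), 90.0)
 riser (array([0.707 , 0.2034]), array([0.2134, 0.1259]), 85.73) 0.16894252121892553
 fins (array([ 0.5009, -0.2119]), array([0.1503, 0.1379]), 86.82) 0.05574837048033204
red 491 (array([ 0.4596, -0.2164]), array([0.1335, 0.0304]), 87.04) 0.12080315474709158
green 438 (array([ 0.5421, -0.2082]), array([0.1316, 0.0321]), 85.36) 0.12066132750064723
jar [0.481 0.    0.045] [0.541 0.058 0.075]
tumb [ 0.373 -0.05   0.03 ] [0.458 0.086 0.092]
nl [ 0.635 -0.022  0.02 ] [0.7   0.026 0.081]
bottle [ 0.454 -0.495  0.03 ] [ 0.515 -0.421  0.162]
```

```bash
cat >> h.py <<'E'
from scipy.spatial.transform import Rotation as Rn
PSI=np.radians(-3.5)
b=np.array([np.cos(PSI),np.sin(PSI),0]); by=np.array([-np.sin(PSI),np.cos(PSI),0]); kz=np.array([0,0,1.])
HINGE=np.array([0.465,0.221,0.070])
def Rt(lean,ps=PSI):
    bb=np.array([np.cos(ps),np.sin(ps),0]);yy=np.array([-np.sin(ps),np.cos(ps),0])
    z=np.sin(np.radians(lean))*bb-np.cos(np.radians(lean))*kz
    return np.stack([np.cross(yy,z),yy,z],1)
def delta(p,R,s=None):
    s=s or ctrl.state(); R0=s["tcp_rot"]
    return np.round(np.r_[R0.T@(p-s["tcp_pos"])*100, np.degrees(Rn.from_matrix(R0.T@R).as_rotvec())],2)
def tcpfor(grip,lean,ps=PSI): return grip+0.002*Rt(lean,ps)[:,2]
def lidpt(th,x=.176,z=.005):
    t=np.radians(th); return HINGE+x*(np.cos(t)*b+np.sin(t)*kz)+z*(-np.sin(t)*b+np.cos(t)*kz)
E
python3 - <<'E'
from h import *
R=Rt(37); g=tcpfor(lidpt(0,.177),37); print(g)
print(delta(g-.23*R[:,2],R)); print(ctrl.state()["clock"])
E
```

```text
[0.64287124 0.21012093 0.07340273]
[-40.3  -15.07  -0.88  -5.15 -36.75 -15.41]
1.45
```

Call:
{"name": "move_arm", "arguments": {
  "moves": [
    [-4, -1.5, 0, -0.5, -3.6, -1.5, 1],
    [-8, -3, 0, -1, -7.2, -3, 1],
    [-12, -4.5, -0.2, -1.5, -11, -4.5, 1],
    [-16, -6, -0.3, -2, -14.5, -6, 1],
    [-20, -7.5, -0.4, -2.5, -18, -7.5, 1],
    [-24, -9, -0.5, -3, -22, -9, 1],
    [-28, -10.5, -0.6, -3.6, -25.5, -10.5, 1],
    [-32, -12, -0.7, -4.1, -29, -12, 1]
  ],
  "squeeze": 40
}}

```text
clock: 2.25
tcp_pos: [0.4377, 0.2742, 0.2557]
tcp_rot: [[-0.864, 0.119, 0.489], [0.112, 0.993, -0.044], [-0.491, 0.016, -0.871]]
ft_force: [0.5, -0.1, -0.5]
width: 0.0855
```

Run:
```python
from h import *
R=Rt(37); g=tcpfor(lidpt(0,.177),37)
print(delta(g-.23*R[:,2],R)); s=ctrl.state();print(s["qpos"],s["ft_force"],s["tcp_pos"])
```

```text
[-6.48 -4.72  3.41 -1.06 -7.58 -3.33]
[ 33.73946174   9.35966042 106.66159246 -26.63105263  43.50016695
 -32.96100606] [ 0.51987722 -0.09820215 -0.4958494 ] [0.43769961 0.27420413 0.25573778]
```

Call:
{"name": "move_arm", "arguments": {
  "moves": [
    [-3, -2, 1.5, -0.5, -4, -1.5, 0.5],
    [-6.5, -4.7, 3.4, -1, -7.6, -3.3, 0.5],
    [-6.5, -4.7, 3.4, -1, -7.6, -3.3, 0.5],
    [-6.5, -4.7, 3.4, -1, -7.6, -3.3, 0.5]
  ]
}}

```text
clock: 2.65
tcp_pos: [0.5039, 0.2186, 0.2564]
tcp_rot: [[-0.799, 0.066, 0.598], [0.053, 0.998, -0.04], [-0.599, -0.0, -0.801]]
ft_force: [0.6, -0.7, 0.1]
width: 0.0642
```

```bash
cat > look.py <<'E'
import sys
from h import *
n,f=sys.argv[1:3]
s=ctrl.state(); c=vision.get_calibration(n); im,d=vision.grab_frame(n)
np.savez(f"{f}.npz",im=im,d=d,W=cloud(n,d) if n!="wrist" else 0,E=c["extrinsics"],K=c["camera_matrix"])
cv2.imwrite(f"pics/{f}.png",im[:,:,::-1])
print(np.round(s["qpos"],1),s["ft_force"].round(1),s["tcp_pos"].round(4),s["width"],s["clock"])
E
python3 look.py wrist w1
python3 - <<'E'
from h import *
for p in (lidpt(0,.19,.01),lidpt(0,.15,.01),HINGE,lidpt(0,.006,.01)): print(proj("wrist",p))
R=Rt(37); g=tcpfor(lidpt(0,.177),37);print(delta(g,R))
E
```

```text
[ 24.2   9.7 109.9 -32.9  31.2 -38. ] [ 0.6 -0.7  0.1] [0.5039 0.2186 0.2564] 0.0642425517893939 2.65
[326.71869344 221.75438413]
[326.48463002 193.15132349]
[325.07039092   4.41408455]
[325.08844513  22.53448384]
[-0.19 -0.05 23.03 -0.13 -0.18 -0.17]
```

View pics/w1.png

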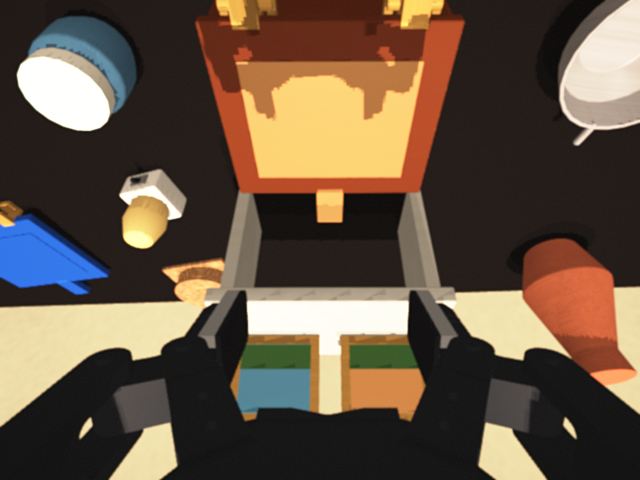

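```bash
sed -i 's/0.465,0.221,0.070/0.465,0.2235,0.070/' h.py
cat > fk.py <<'E'
import numpy as np
from scipy.spatial.transform import Rotation as Rn
from scipy.optimize import least_squares
def rot(q): return (Rn.from_euler('ZYZYZ',[q[0],q[1]+q[2],q[3],q[4],q[5]],degrees=True) if 0 else Rn.from_euler('Z',q[0],degrees=True)*Rn.from_euler('Y',q[1]+q[2],degrees=True)*Rn.from_euler('Z',q[3],degrees=True)*Rn.from_euler('Y',q[4],degrees=True)*Rn.from_euler('Z',q[5],degrees=True))
def fk(q,k):
    a1,d1,L2,a3,L3,L6=k
    c=np.radians(q[1]);e=np.radians(q[1]+q[2])
    r=a1+L2*np.sin(c)+L3*np.sin(e)+a3*np.cos(e); z=d1+L2*np.cos(c)+L3*np.cos(e)-a3*np.sin(e)
    j=np.radians(q[0])
    return np.array([r*np.cos(j),r*np.sin(j),z])+L6*rot(q).as_matrix()[:,2]
E
python3 - <<'E'
from fk import *
from h import ctrl,vision
D=[([62.1638,19.6292,87.3645,0,73.0747,-8.3645],[.17484,.49474,.24777]),([62.166,19.595,87.324,0,73.075,-8.365],[.175,.495,.248]),
([33.73946174,9.35966042,106.66159246,-26.63105263,43.50016695,-32.96100606],[.43769961,.27420413,.25573778])]
s=ctrl.state(); D.append((s["qpos"],s["tcp_pos"]))
print(np.round(rot(s["qpos"]).as_matrix()-s["tcp_rot"],3).tolist())
f=lambda k: np.concatenate([(fk(q,k)-p) for q,p in D]+[1e-3*(np.array(k)-[0,.35,.4,0,.4,.25])])
r=least_squares(f,[0,.35,.4,0,.4,.25]); print(r.x.round(4),np.abs(r.fun[:12]).max())
E=vision.get_calibration("wrist")["extrinsics"]; C=np.linalg.inv(E)[:3,3]; print("cam in tool",s["tcp_rot"].T@(C-s["tcp_pos"]))
E
```

```text
[[0.734, -0.864, -0.0], [-1.05, -0.946, -0.0], [0.599, -0.599, -0.0]]
[ 0.3227 -0.5059  0.4372 -0.3779 -0.0632  0.0386] 0.06774046655104521
cam in tool [ 0.06887246  0.00039368 -0.12699749]
```

The tongue is at (330,192–222) in the wrist view, which puts the box about 3 mm further left (+y) than I had it. I've corrected for that and will approach along the tool axis.

Call:
{"name": "move_arm", "arguments": {
  "moves": [
    [-0.1, 0.1, 3, 0, 0, 0, 0.4],
    [-0.2, 0.2, 6, 0, 0, 0, 0.4],
    [-0.2, 0.3, 9, 0, 0, 0, 0.4],
    [-0.2, 0.3, 12, 0, 0, 0, 0.4],
    [-0.2, 0.3, 12, 0, 0, 0, 0.4]
  ]
}}

```text
clock: 3.2
tcp_pos: [0.5769, 0.2186, 0.1585]
tcp_rot: [[-0.801, 0.063, 0.595], [0.049, 0.998, -0.039], [-0.596, -0.002, -0.803]]
ft_force: [-0.9, 0.5, 0.4]
width: 0.0598
```

```bash
python3 look.py wrist w2;python3 look.py side s2
python3 - <<'E'
from h import *
s=ctrl.state()
R=Rt(37); g=tcpfor(lidpt(0,.177),37);print(delta(g,R))
print(proj("wrist",lidpt(0,.19,.01)),proj("wrist",lidpt(0,.15,.01)))
E
```

```text
[ 20.4  23.9 108.2 -46.6  19.6 -25.6] [-0.9  0.5  0.4] [0.5769 0.2186 0.1585] 0.05978809759239354 3.2
[ 20.4  23.7 108.2 -46.4  19.7 -25.7] [-0.1 -0.1 -0. ] [0.5767 0.2188 0.1602] 0.05971749454780042 3.25
[-0.03 -0.21 11.04 -0.08 -0.2  -0.04]
[323.74831354 260.01797496] [323.12434399 221.89617519]
```

View pics/w2.png

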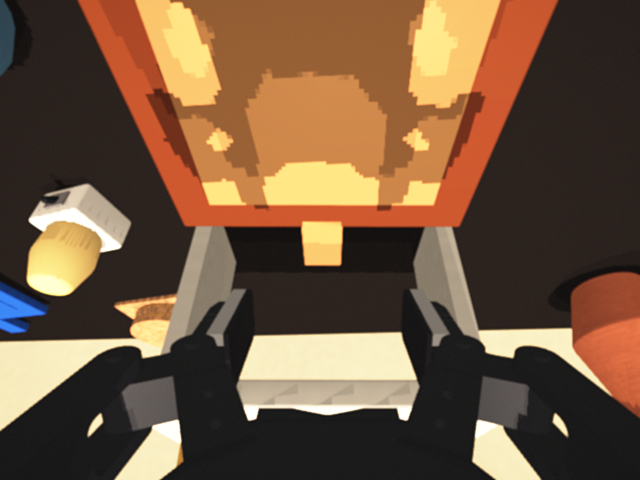

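View pics/s2.png

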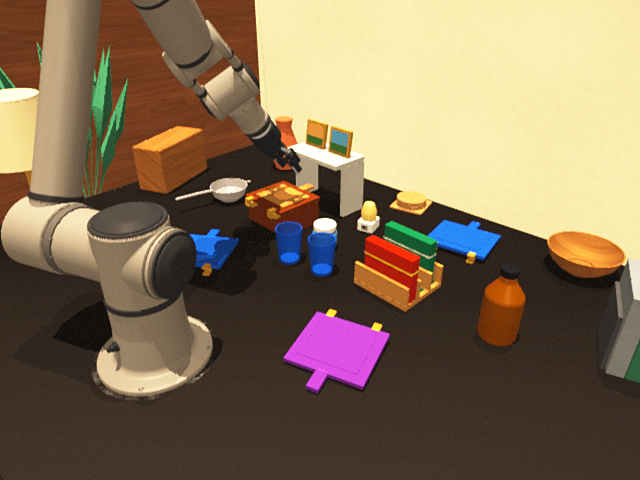

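```bash
cat > fk2.py <<'E'
import numpy as np
from scipy.spatial.transform import Rotation as Rn
def Z(a): return Rn.from_euler('Z',a,degrees=True).as_matrix()
def Y(a): return Rn.from_euler('Y',a,degrees=True).as_matrix()
names=["a1","b","d1","a2","L2","a3","L3","a4","b4","a5","L6"]
def J(q):
    A=Z(q[0]);B=A@Y(q[1]);C=A@Y(q[1]+q[2]);D=C@Z(q[3]);E=D@Y(q[4])
    return np.stack([A[:,0],A[:,1],A[:,2],B[:,0],B[:,2],C[:,0],C[:,2],D[:,0],D[:,1],E[:,0],E[:,2]],1),E@Z(q[5]-90)
E
python3 - <<'E'
from fk2 import *
from h import ctrl
import itertools
D=[([62.1638384,19.6292419,87.3645418,7.904e-4,73.074678,-8.36449827],[.17484191,.49473561,.24776841]),
([33.73946174,9.35966042,106.66159246,-26.63105263,43.50016695,-32.96100606],[.43769961,.27420413,.25573778])]
s=ctrl.state(); D.append((s["qpos"],s["tcp_pos"])); 
print(s["qpos"],np.abs(J(s["qpos"])[1]-s["tcp_rot"]).max())
D.append(([24.2,9.7,109.9,-32.9,31.2,-38.],[.5039,.2186,.2564]))
A=np.concatenate([J(q)[0] for q,p in D]);y=np.concatenate([p for q,p in D])
for use in (["d1","L2","L3","L6"],["b","d1","L2","L3","L6"],["a1","d1","L2","a3","L3","L6"],["b","d1","L2","L3","b4","L6"],["b","d1","L2","L3","a5","L6"],["d1","L2","L3","a4","L6"],["d1","L2","L3","b4","L6"],["d1","a1","L2","L3","a5","L6"],["d1","a1","L2","L3","L6","b4"]):
    i=[names.index(u) for u in use]; k,*_=np.linalg.lstsq(A[:,i],y,rcond=None)
    print(dict(zip(use,k.round(3))),np.abs(A[:,i]@k-y).max().round(4))
E
```

```text
[ 20.41887884  23.6074561  108.18937435 -46.40703939  19.70098732
 -25.72222895] 1.9960979930607525
{'d1': np.float64(0.054), 'L2': np.float64(0.53), 'L3': np.float64(0.398), 'L6': np.float64(0.165)} 0.0857
{'b': np.float64(0.073), 'd1': np.float64(0.184), 'L2': np.float64(0.483), 'L3': np.float64(0.369), 'L6': np.float64(0.279)} 0.0059
{'a1': np.float64(0.265), 'd1': np.float64(-0.121), 'L2': np.float64(0.245), 'a3': np.float64(-0.234), 'L3': np.float64(0.109), 'L6': np.float64(0.039)} 0.0681
{'b': np.float64(0.073), 'd1': np.float64(0.184), 'L2': np.float64(0.482), 'L3': np.float64(0.369), 'b4': np.float64(-0.001), 'L6': np.float64(0.278)} 0.006
{'b': np.float64(0.071), 'd1': np.float64(0.184), 'L2': np.float64(0.481), 'L3': np.float64(0.365), 'a5': np.float64(-0.004), 'L6': np.float64(0.279)} 0.0064
{'d1': np.float64(0.056), 'L2': np.float64(0.493), 'L3': np.float64(0.336), 'a4': np.float64(-0.096), 'L6': np.float64(0.242)} 0.0653
{'d1': np.float64(0.153), 'L2': np.float64(0.576), 'L3': np.float64(0.344), 'b4': np.float64(0.089), 'L6': np.float64(0.323)} 0.0245
{'d1': np.float64(0.111), 'a1': np.float64(0.007), 'L2': np.float64(0.454), 'L3': np.float64(0.311), 'a5': np.float64(-0.087), 'L6': np.float64(0.217)} 0.0788
{'d1': np.float64(0.138), 'a1': np.float64(0.144), 'L2': np.float64(0.487), 'L3': np.float64(0.226), 'L6': np.float64(0.274), 'b4': np.float64(0.081)} 0.0135
```

```bash
sed -i 's/q\[5\]-90/q[5]+90/' fk2.py
cat >> fk2.py <<'E'
from scipy.optimize import least_squares
K=np.zeros(11); K[[1,2,4,6,10]]=[.073,.184,.483,.369,.279]
LO=np.array([-145,-44.2,2,-57.1,16.2,-177.9]);HI=np.array([145,115.7,154.8,237.1,152.3,177.9])
def ik(p,R,q0,free=True):
    f=lambda q:(lambda A,E:np.r_[(A@K-p)*1000,(E-R).ravel()*300])(*J(q))
    r=least_squares(f,q0); return r.x,np.abs(r.fun).max()
E
python3 - <<'E'
from fk2 import *
from h import *
s=ctrl.state(); q0=s["qpos"]; print(np.abs(J(q0)[1]-s["tcp_rot"]).max(), J(q0)[0]@K-s["tcp_pos"])
for th in (0,20,45,70,90):
  for lean in (10,20,25,30,37,45):
    for dy in (0,-10,10):
      ps=PSI+np.radians(dy)
      q,e=ik(tcpfor(lidpt(th,.177),lean,ps),Rt(lean,ps),q0)
      if dy==0 or th==0:print(th,lean,dy,q.round(1),round(e,2),"ok" if ((q>LO)&(q<HI)).all() else "--")
E
```

```text
4.440892098500626e-16 [ 0.00365687  0.00229258 -0.00441375]
0 10 0 [ 13.3  41.1  81.8  -3.9  47.6 -70.8] 0.0 ok
0 10 -10 [ 14.   41.5  80.9  -6.1  48.8 -58.8] 0.0 ok
0 10 10 [ 12.6  40.8  82.3  -1.4  46.9 -83. ] 0.0 ok
0 20 0 [ 14.7  37.8  90.8 -11.3  32.8 -63.3] 0.0 ok
0 20 -10 [ 16.1  38.6  89.2 -16.8  35.8 -48.1] 0.0 ok
0 20 10 [ 13.1  37.3  91.8  -4.3  31.1 -80.1] 0.0 ok
0 25 0 [ 15.4  36.7  95.  -18.4  25.7 -56.1] 0.0 ok
0 25 -10 [ 17.2  37.7  93.  -25.6  30.  -39.2] 0.0 ok
0 25 10 [ 13.3  36.1  96.3  -7.4  23.  -77. ] 0.0 ok
0 30 0 [ 16.1  35.9  98.9 -30.7  19.1 -43.5] 0.0 ok
0 30 -10 [ 18.3  37.1  96.5 -38.3  25.2 -26.2] 0.0 ok
0 30 10 [ 13.6  35.2 100.5 -13.8  15.  -70.5] 0.0 --
0 37 0 [ 17.1  35.5 104.1 -67.2  13.3  -6.6] 0.0 --
0 37 -10 [ 19.9  36.9 101.1 -64.1  21.6   0.2] 0.0 --
0 37 10 [ 14.   34.6 106.  -59.7   5.2 -24.4] 0.0 --
0 45 0 [  18.3   36.1  109.3 -117.7   17.3   44.6] 0.0 --
0 45 -10 [ 21.7  37.6 105.8 -95.7  24.2  32.8] 0.0 --
0 45 10 [  14.4   35.1  111.6 -153.6   12.7   69.8] 0.0 --
20 10 0 [ 13.7  36.3  80.3  -3.6  53.9 -70.9] 0.0 ok
20 20 0 [ 15.   32.6 
[... 497 characters left out ...]
7.7] 0.0 ok
45 45 0 [ 21.   20.4 110.6 -69.2  18.3  -3.9] 0.0 --
70 10 0 [ 17.2  20.7  89.2  -4.   60.9 -67.6] 0.0 ok
70 20 0 [ 19.2  16.7  97.  -10.2  48.2 -61.7] 0.0 ok
70 25 0 [ 20.3  15.1 100.8 -14.8  41.9 -57.1] 0.0 ok
70 30 0 [ 21.4  13.8 104.6 -21.1  35.9 -50.7] 0.0 ok
70 37 0 [ 23.1  12.4 109.7 -34.6  28.3 -36.9] 0.0 ok
70 45 0 [ 25.   11.8 115.4 -60.8  22.7 -10.2] 0.0 --
90 10 0 [ 19.9  14.4  96.6  -4.6  59.9 -64.6] 0.0 ok
90 20 0 [ 22.4  10.6 103.6 -11.6  48.2 -57.7] 0.0 ok
90 25 0 [ 23.8   9.1 107.1 -16.7  42.5 -52.5] 0.0 ok
90 30 0 [ 25.2   7.8 110.6 -23.5  37.1 -45.5] 0.0 ok
90 37 0 [ 27.3   6.6 115.4 -37.4  30.5 -31.1] 0.0 ok
90 45 0 [ 29.8   6.1 120.7 -61.5  26.2  -6.3] 0.0 --
```

The fitted kinematics show lean 37° exceeds the J4/J5 ranges at the tongue. Lean 30° works, so I'm switching to that.

Run:
```python
from h import *
R=Rt(30.5); g=tcpfor(lidpt(0,.1765),30.5);print(g,delta(g-.08*R[:,2],R),delta(g,R))
```

```text
[0.64218398 0.21266296 0.07327674] [-0.85 -0.23  3.06 -0.08  6.3  -0.04] [ 0.03 -0.22 11.01 -0.08  6.3  -0.04]
```

Call:
{"name": "move_arm", "arguments": {
  "moves": [
    [-0.9, -0.2, 1, 0, 3.2, 0, 0.4],
    [-0.9, -0.2, 3, 0, 6.3, 0, 0.4],
    [-0.9, -0.2, 3, 0, 6.3, 0, 0.4]
  ]
}}

```text
clock: 3.6
tcp_pos: [0.6037, 0.2152, 0.1447]
tcp_rot: [[-0.859, 0.064, 0.509], [0.056, 0.998, -0.031], [-0.51, 0.002, -0.86]]
ft_force: [-0.4, -0.1, 0.5]
width: 0.0598
```

Run:
```python
from h import *
s=ctrl.state();print(s["qpos"].round(1),s["width"],s["clock"])
R=Rt(30.5); g=tcpfor(lidpt(0,.1765),30.5);print(delta(g,R))
```

```text
[ 17.7  27.3 101.3 -26.1  24.7 -47.4] 0.05975798052246088 3.6
[ 0.32 -0.02  8.11  0.    0.14 -0.18]
```

Call:
{"name": "move_arm", "arguments": {
  "moves": [
    [0.1, 0, 2, 0, 0, 0, 0.4],
    [0.2, 0, 4, 0, 0, 0, 0.4],
    [0.3, 0, 6, 0, 0, 0, 0.4],
    [0.3, 0, 8.1, 0, 0, 0, 0.4],
    [0.3, 0, 8.1, 0, 0, 0, 0.4],
    [0.3, 0, 8.1, 0, 0, 0, 0.4]
  ]
}}

```text
clock: 4.2
tcp_pos: [0.6402, 0.2125, 0.073]
tcp_rot: [[-0.859, 0.063, 0.508], [0.054, 0.998, -0.032], [-0.509, -0.0, -0.861]]
ft_force: [-0.5, 0.4, -0.2]
width: 0.0598
```

```bash
python3 look.py wrist w3;python3 look.py side s3
python3 - <<'E'
from h import *
s=ctrl.state()
R=Rt(30.5); g=tcpfor(lidpt(0,.1765),30.5);print(delta(g,R))
i=cv2.imread("pics/s3.png")[110:240,220:380]; cv2.imwrite("pics/s3c.png",cv2.resize(i,(738,600)))
E
```

```text
[ 16.2  36.2  99.3 -33.3  18.3 -40.8] [-0.5  0.4 -0.2] [0.6402 0.2125 0.073 ] 0.05981928499301471 4.2
[ 16.2  36.2  99.2 -33.3  18.3 -40.8] [-0.5  0.1  0.2] [0.6404 0.2126 0.0735] 0.059743182105705485 4.25
[-0.11  0.02  0.11 -0.04  0.17 -0.1 ]
```

View pics/w3.png

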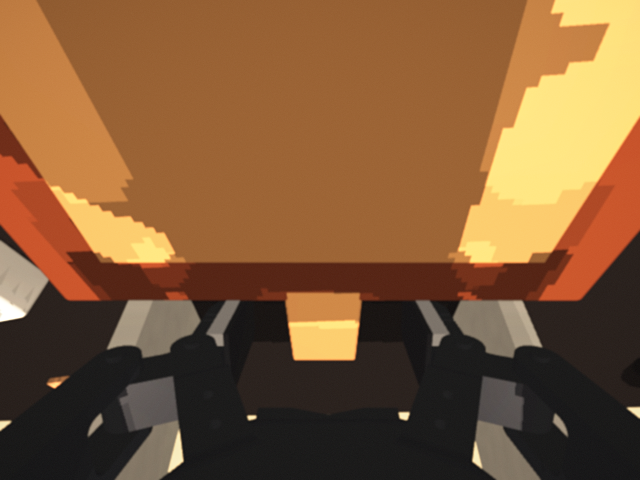

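View pics/s3c.png

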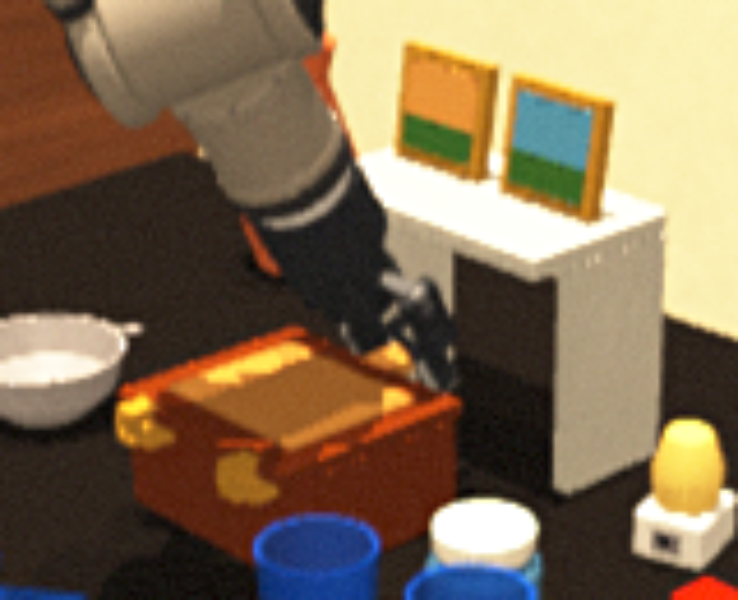

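Tongue (290–358, 292–360) sits centred between the pads. Closing now.

Call:
{"name": "move_arm", "arguments": {
  "moves": [
    [-0.1, 0, 0.1, 0, 0, 0, -0.4],
    [-0.1, 0, 0.1, 0, 0, 0, -0.9],
    [-0.1, 0, 0.1, 0, 0, 0, -0.9],
    [-0.1, 0, 0.1, 0, 0, 0, -0.9],
    [-0.1, 0, 0.1, 0, 0, 0, -0.9],
    [-0.1, 0, 0.1, 0, 0, 0, -0.9]
  ],
  "squeeze": 45
}}

```text
clock: 4.9
tcp_pos: [0.6424, 0.2118, 0.0724]
tcp_rot: [[-0.859, 0.064, 0.508], [0.055, 0.998, -0.032], [-0.509, -0.0, -0.861]]
ft_force: [-3.9, -0.2, 6.7]
width: 0.023
```

```bash
python3 look.py wrist w4
python3 - <<'E'
from fk2 import *
from h import *
s=ctrl.state(); print(s["wrist_torque"])
# arc: rows from current pose (keep current orientation), rotating grip point about hinge
R=s["tcp_rot"]; p=s["tcp_pos"]; h=HINGE
gp=p-.002*R[:,2]; v=gp-h; print("r",np.hypot(v@b,v[2]),np.degrees(np.arctan2(v[2],v@b)))
for th in range(0,95,5):
    t=np.radians(th); u=v@b; w=v[2]
    g2=h+(v@by)*by+b*(u*np.cos(t)-w*np.sin(t))+kz*(u*np.sin(t)+w*np.cos(t))
    print(th,np.round(R.T@(g2-gp)*100,1),g2.round(3))
E
```

```text
[ 16.1  36.4  99.  -33.2  18.3 -41. ] [-3.9 -0.2  6.7] [0.6424 0.2118 0.0724] 0.02298585590893011 4.9
[-0.07243631  0.28082622 -0.00274216]
r 0.17681681744384084 1.3428181675681388
0 [0. 0. 0.] [0.641 0.212 0.074]
5 [-0.7 -0.  -1.4] [0.64  0.212 0.09 ]
10 [-1.3 -0.  -2.8] [0.638 0.212 0.105]
15 [-1.7 -0.  -4.3] [0.634 0.212 0.12 ]
20 [-2.  -0.  -5.8] [0.629 0.213 0.134]
25 [-2.2 -0.  -7.3] [0.623 0.213 0.148]
30 [-2.3 -0.  -8.9] [0.616 0.214 0.162]
35 [ -2.2  -0.  -10.4] [0.607 0.214 0.175]
40 [ -1.9  -0.  -11.9] [0.597 0.215 0.187]
45 [ -1.6  -0.  -13.4] [0.587 0.215 0.198]
50 [ -1.1  -0.  -14.9] [0.575 0.216 0.208]
55 [ -0.5  -0.  -16.3] [0.563 0.217 0.217]
60 [  0.2  -0.  -17.7] [0.55  0.218 0.225]
65 [  1.1  -0.  -19. ] [0.536 0.218 0.232]
70 [  2.   -0.  -20.2] [0.521 0.219 0.238]
75 [  3.1  -0.  -21.3] [0.507 0.22  0.242]
80 [  4.2  -0.  -22.3] [0.492 0.221 0.245]
85 [  5.5  -0.  -23.3] [0.476 0.222 0.246]
90 [  6.8  -0.  -24.1] [0.461 0.223 0.247]
```

View pics/w4.png

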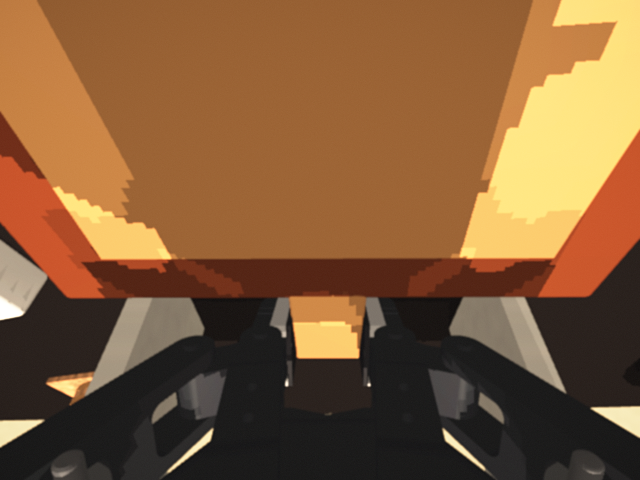

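Call:
{"name": "move_arm", "arguments": {
  "moves": [
    [-0.2, 0, -0.3, 0, -1.2, 0, -0.9],
    [-0.4, 0, -0.7, 0, -2.3, 0, -0.9],
    [-0.7, 0, -1.4, 0, -2.5, 0, -0.9],
    [-1, 0, -2.1, 0, -2.5, 0, -0.9],
    [-1.3, 0, -2.8, 0, -2.5, 0, -0.9],
    [-1.3, 0, -2.8, 0, -2.5, 0, -0.9]
  ]
}}

```text
clock: 5.55
tcp_pos: [0.6395, 0.2121, 0.1034]
tcp_rot: [[-0.836, 0.064, 0.545], [0.053, 0.998, -0.035], [-0.546, 0.0, -0.838]]
ft_force: [0.7, -0.3, -3.0]
width: 0.0233
```

```bash
cat > arc.py <<'E'
from h import *
s=ctrl.state(); print(s["qpos"].round(1),s["ft_force"].round(1),s["wrist_torque"].round(2),s["width"].round(4))
R=s["tcp_rot"]; gp=s["tcp_pos"]-.002*R[:,2]; v=gp-HINGE; u,w=v@b,v[2]
r=np.hypot(u,w); a=np.degrees(np.arctan2(w,u)); print("r",r,"ang",a,"lat",v@by,"lean",np.degrees(np.arctan2(R[:,2]@b,-R[2,2])))
r=.1768
for th in np.arange(np.ceil((a+1)/5)*5,96,5):
    t=np.radians(th); g2=HINGE+(-0.001)*by+r*(b*np.cos(t)+kz*np.sin(t)); print(th,np.round(R.T@(g2-gp)*100,1))
E
python3 arc.py; python3 look.py side s5
```

```text
[ 16.6  33.2 100.1 -36.4  18.6 -37.9] [ 0.7 -0.3 -3. ] [0.6395 0.2121 0.1034] 0.023291791785560827 5.55Traceback (most recent call last):
  File "arc.py", line 2, in <module>
    s=ctrl.state(); print(s["qpos"].round(1),s["ft_force"].round(1),s["wrist_torque"].round(2),s["width"].round(4))
                                                                                               ^^^^^^^^^^^^^^^^
AttributeError: 'float' object has no attribute 'round'
```

View pics/s5.png

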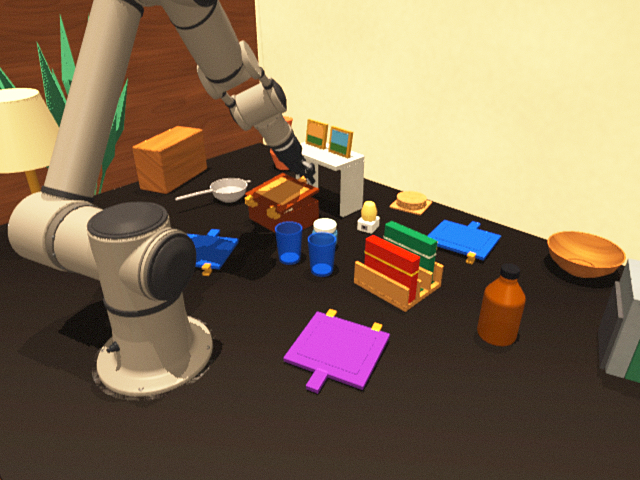

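Lid is lifting, hooks at about (250–275, 200–213), with low force. Continuing the arc.

```bash
sed -i 's/s\["width"\].round(4)/s["width"]/' arc.py; python3 arc.py
```

```text
[ 16.6  33.3 100.1 -36.4  18.6 -37.8] [ 0.1  1.  -3.2] [ 0.02  0.2  -0.01] 0.023067613339502212
r 0.1771558235398863 ang 11.26809501170933 lat -0.0007792907080304948 lean 33.09837177720174
15.0 [-0.4 -0.  -1.1]
20.0 [-0.8 -0.  -2.6]
25.0 [-1.1 -0.  -4.1]
30.0 [-1.2 -0.  -5.6]
35.0 [-1.2 -0.  -7.2]
40.0 [-1.1 -0.  -8.7]
45.0 [ -0.9  -0.  -10.2]
50.0 [ -0.5  -0.  -11.7]
55.0 [  0.   -0.  -13.2]
60.0 [  0.7  -0.  -14.6]
65.0 [  1.4  -0.  -15.9]
70.0 [  2.3  -0.1 -17.2]
75.0 [  3.3  -0.1 -18.4]
80.0 [  4.4  -0.1 -19.5]
85.0 [  5.5  -0.1 -20.5]
90.0 [  6.8  -0.1 -21.4]
95.0 [  8.1  -0.1 -22.2]
```

Call:
{"name": "move_arm", "arguments": {
  "moves": [
    [-0.4, 0, -1.1, 0, 0, 0, -0.9],
    [-0.8, 0, -2.6, 0, 0, 0, -0.9],
    [-1.1, 0, -4.1, 0, 0, 0, -0.9],
    [-1.2, 0, -5.6, 0, 0, 0, -0.9],
    [-1.2, 0, -7.2, 0, 0, 0, -0.9],
    [-1.1, 0, -8.7, 0, 0, 0, -0.9],
    [-0.9, 0, -10.2, 0, 0, 0, -0.9],
    [-0.5, 0, -11.7, 0, 0, 0, -0.9]
  ]
}}

```text
clock: 6.4
tcp_pos: [0.579, 0.2158, 0.2038]
tcp_rot: [[-0.836, 0.064, 0.544], [0.053, 0.998, -0.035], [-0.545, -0.0, -0.838]]
ft_force: [0.6, -0.4, -4.3]
width: 0.0228
```

```bash
python3 arc.py; python3 look.py side s6; python3 -c "
import cv2;i=cv2.imread('pics/s6.png')[90:250,180:380]; cv2.imwrite('pics/s6c.png',cv2.resize(i,(750,600)))"
```

```text
[ 19.2  20.3 102.7 -26.2  28.7 -47.2] [ 0.6 -0.4 -4.3] [-0.05  0.13 -0.02] 0.022828537603947863
r 0.17652676530690894 ang 50.14306872009466 lat -0.0007514820078672779 lean 33.053090245644775
55.0 [ 0.5 -0.  -1.4]
60.0 [ 1.1 -0.  -2.8]
65.0 [ 1.9 -0.  -4.2]
70.0 [ 2.7 -0.  -5.4]
75.0 [ 3.7 -0.  -6.6]
80.0 [ 4.8 -0.  -7.7]
85.0 [ 6.  -0.1 -8.7]
90.0 [ 7.2 -0.1 -9.6]
95.0 [  8.6  -0.1 -10.4]
[ 19.2  20.3 102.7 -26.2  28.7 -47.2] [ 0.6 -0.4 -4.3] [0.579  0.2158 0.2038] 0.022828537603947863 6.4
```

View pics/s6c.png

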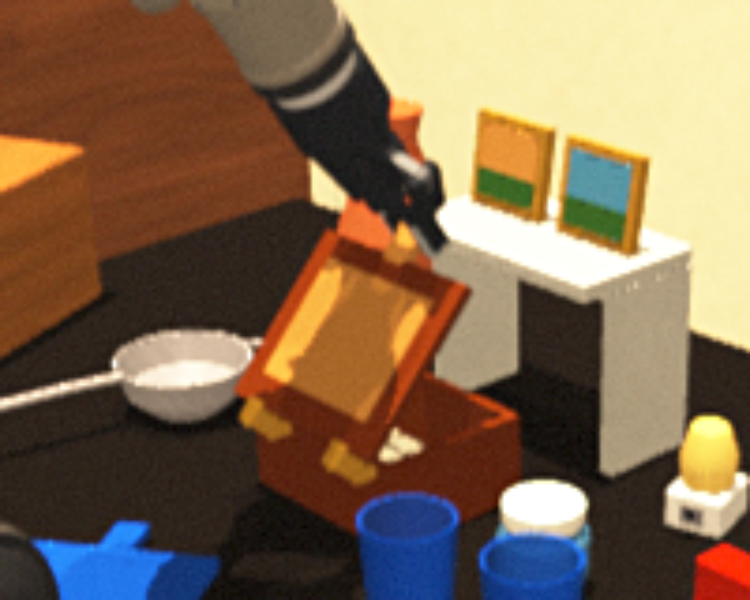

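Call:
{"name": "move_arm", "arguments": {
  "moves": [
    [0.5, 0, -1.4, 0, 0, 0, -0.9],
    [1.1, 0, -2.8, 0, 0, 0, -0.9],
    [1.9, 0, -4.2, 0, 0, 0, -0.9],
    [2.7, 0, -5.4, 0, 0, 0, -0.9],
    [3.7, 0, -6.6, 0, 0, 0, -0.9],
    [4.8, 0, -7.7, 0, 0, 0, -0.9],
    [6, -0.1, -8.7, 0, 0, 0, -0.9],
    [7.2, -0.1, -9.6, 0, 0, 0, -0.9]
  ]
}}

```text
clock: 7.25
tcp_pos: [0.466, 0.2221, 0.2446]
tcp_rot: [[-0.836, 0.064, 0.545], [0.053, 0.998, -0.034], [-0.546, 0.0, -0.838]]
ft_force: [2.4, 0.8, -3.8]
width: 0.023
```

Call:
{"name": "move_arm", "arguments": {
  "moves": [
    [0.3, 0, -0.2, 0, 0, 0, -0.9],
    [0.3, 0, -0.2, 0, 0, 0, -0.9],
    [0.3, 0, -0.2, 0, 0, 0, -0.9]
  ]
}}

```text
clock: 7.55
tcp_pos: [0.4635, 0.2221, 0.2441]
tcp_rot: [[-0.837, 0.064, 0.544], [0.053, 0.998, -0.035], [-0.545, -0.001, -0.839]]
ft_force: [-0.5, 1.2, -2.9]
width: 0.0229
```

```bash
python3 arc.py; python3 look.py side s7; python3 look.py top t7; python3 -c "
import cv2;i=cv2.imread('pics/s7.png')[90:250,180:380]; cv2.imwrite('pics/s7c.png',cv2.resize(i,(750,600)))"
```

```text
[ 26.    7.9 112.4 -29.1  33.8 -39.6] [-0.5  1.2 -2.9] [0.05 0.39 0.  ] 0.022910206215122547
r 0.1757895068672982 ang 90.80937336473795 lat -0.0014345187475360926 lean 33.01273927030574
95.0 [ 1.1  0.  -0.7]
[ 26.    7.9 112.4 -29.1  33.8 -39.6] [-0.5  1.2 -2.9] [0.4635 0.2221 0.2441] 0.022910206215122547 7.55
[ 26.    7.9 112.4 -29.1  33.8 -39.6] [-0.1 -0.1 -1.2] [0.4636 0.222  0.2439] 0.023040175006865976 7.6
```

View pics/s7c.png

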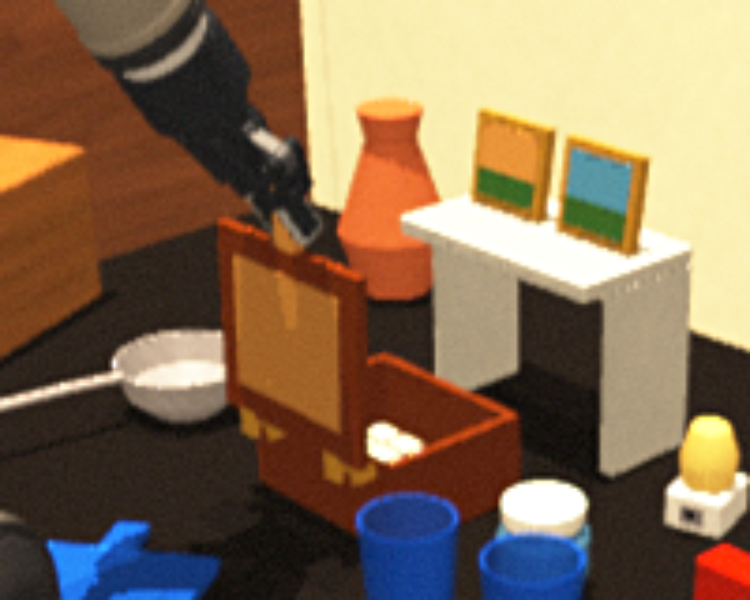

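View pics/t7.png

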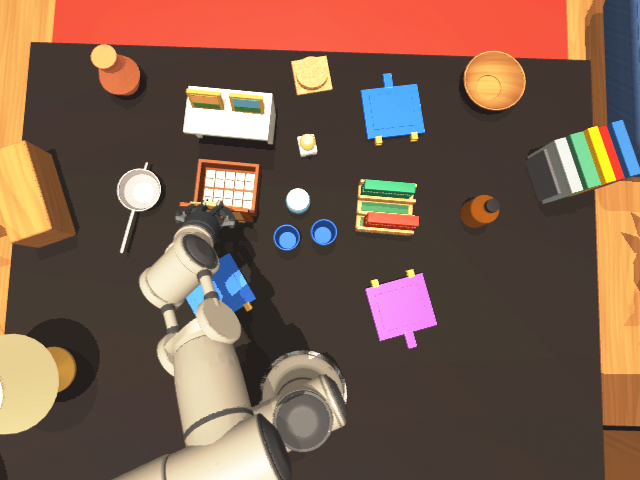

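Lid is upright on its pins. Lifting straight up.

Call:
{"name": "move_arm", "arguments": {
  "moves": [
    [-0.3, 0, -0.4, 0, 0, 0, -0.9],
    [-0.8, 0, -1.2, 0, 0, 0, -0.9],
    [-1.4, 0, -2.1, 0, 0, 0, -0.9],
    [-1.9, 0, -2.9, 0, 0, 0, -0.9],
    [-2.4, 0, -3.7, 0, 0, 0, -0.9],
    [-2.4, 0, -3.7, 0, 0, 0, -0.9]
  ]
}}

```text
clock: 8.25
tcp_pos: [0.4641, 0.2226, 0.2905]
tcp_rot: [[-0.835, 0.064, 0.547], [0.054, 0.998, -0.034], [-0.548, 0.001, -0.837]]
ft_force: [-0.4, -0.0, -1.9]
width: 0.0233
```

```bash
cat > plane.py <<'E'
import sys
from h import *
# fit lid panel plane near TCP from a saved side view
f=sys.argv[1]; s=ctrl.state(); p=s["tcp_pos"]
W=np.load(f+".npz")["W"].reshape(-1,3)
d=W-p
m=(np.abs(d@by)<.07)&(d[:,2]<-.04)&(d[:,2]>-.16)&(np.abs(d@b)<.05)
P=W[m]; 
for _ in range(5):
    c=np.median(P,0) if _==0 else P.mean(0); u,S,vt=np.linalg.svd(P-c); n=vt[2]; r=np.abs((P-c)@n); P=P[r<max(.003,np.median(r)*2)]
if n@b>0:n=-n
print("n pts",len(P),"normal",n.round(3),"c",c.round(4),"lean of lid (deg, + = top toward away)",np.degrees(np.arcsin(n[2])),"yaw",np.degrees(np.arctan2(-n[1],-n[0])),"roll?")
# lid hinge est from plane: face z=10mm
xl=kz-n*(kz@n); xl/=np.linalg.norm(xl)
g=p-.002*s["tcp_rot"][:,2]
print("hinge est", (g-.1765*xl-.005*n).round(4))
dz=W[(np.abs(d@by)<.09)&(np.abs(d@b)<.05)&(d[:,2]<0)]
E
python3 look.py side s8; python3 plane.py s8; python3 plane.py s7; python3 -c "
import cv2;i=cv2.imread('pics/s8.png')[90:250,180:380]; cv2.imwrite('pics/s8c.png',cv2.resize(i,(750,600)))"
```

```text
[ 26.    4.6 108.  -24.7  40.4 -45.2] [-0.4 -0.  -1.9] [0.4641 0.2226 0.2905] 0.023283392213916856 8.25
n pts 1320 normal [-0.998  0.061  0.035] c [0.4552 0.2204 0.1914] lean of lid (deg, + = top toward away) 1.9904610353529026 yaw -3.48719107151909 roll?
hinge est [0.4615 0.2225 0.1145]
n pts 1045 normal [-0.997  0.063  0.051] c [0.4556 0.2194 0.1794] lean of lid (deg, + = top toward away) 2.9348301838446904 yaw -3.595386375853753 roll?
hinge est [0.4586 0.2227 0.1146]
```

View pics/s8c.png

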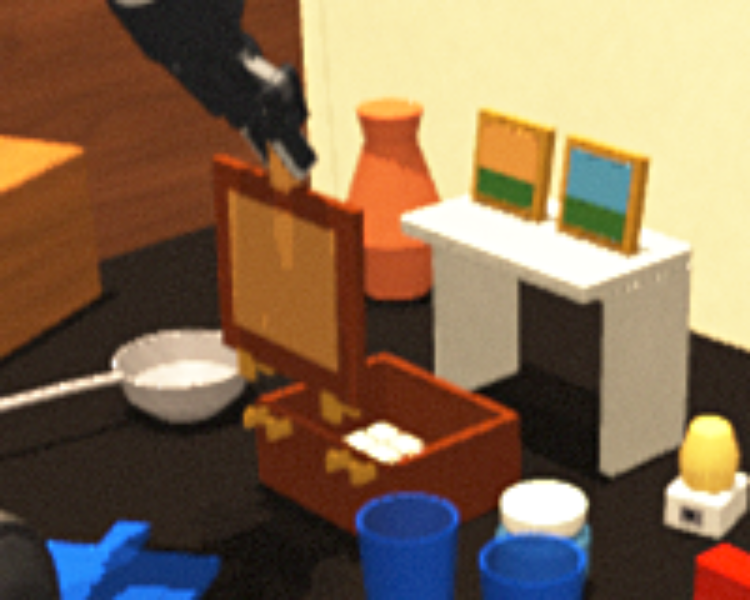

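Lid is clear of the pins, within 2° of vertical. Checking joint feasibility for the transfer.

Run:
```python
from fk2 import *
from h import *
s=ctrl.state(); q=s["qpos"]; p0=s["tcp_pos"]
RK=np.array([.502,-.2095]); 
for lean in (33,20):
  q=s["qpos"]
  for y,x,z in [(.222,.464,.345),(.15,.472,.345),(.05,.48,.345),(-.05,.49,.345),(-.15,.495,.345),(-.209,.502,.345),(-.209,.502,.25),(-.209,.502,.198)]:
    q,e=ik(np.array([x,y,z]),Rt(lean),q); print(lean,y,z,q.round(1),round(e,2),"ok" if ((q>LO)&(q<HI)).all() else "--")
print(s["tcp_rot"].T@np.array([0,0,.055])*100, s["tcp_rot"].T@np.array([.038,-.4315,.055])*100)
```

```text
33 0.222 0.345 [ 25.7   2.8 101.  -20.7  48.6 -50.9] 0.0 ok
33 0.15 0.345 [ 14.7  -1.  104.8 -13.8  45.4 -64.8] 0.0 ok
33 0.05 0.345 [ -2.4  -3.9 107.5  -0.9  43.4 -88.5] 0.0 ok
33 -0.05 0.345 [ -19.2   -3.   106.7   12.1   44.9 -111.9] 0.0 ok
33 -0.15 0.345 [ -33.6    0.6  103.1   21.3   48.9 -130.3] 0.0 ok
33 -0.209 0.345 [ -40.1    4.5   99.1   24.5   51.6 -137.8] 0.0 ok
33 -0.209 0.25 [ -40.1    8.7  110.    31.7   38.1 -147.9] 0.0 ok
33 -0.209 0.198 [ -40.1   12.3  115.    39.    31.1 -156.6] 0.0 ok
20 0.222 0.345 [ 22.    7.4  91.3  -9.5  63.4 -61.6] 0.0 ok
20 0.15 0.345 [ 12.2   4.4  94.7  -6.   61.7 -72.4] 0.0 ok
20 0.05 0.345 [ -2.6   2.1  97.2  -0.4  60.7 -88.9] 0.0 ok
20 -0.05 0.345 [ -17.     3.1   96.1    5.2   61.4 -105.2] 0.0 ok
20 -0.15 0.345 [ -29.7    6.4   92.4    9.7   63.4 -119.2] 0.0 ok
20 -0.209 0.345 [ -35.8   10.    88.2   11.6   65.2 -125.6] 0.0 ok
20 -0.209 0.25 [ -35.8   13.    99.7   13.6   51.  -129.4] 0.0 ok
20 -0.209 0.198 [ -35.8   15.8  104.9   15.5   43.2 -132.1] 0.0 ok
[-3.00703427e+00  3.49220756e-03 -4.60518541e+00] [ -8.49746245 -42.81702569  -1.05258848]
```

Call:
{"name": "move_arm", "arguments": {
  "moves": [
    [-0.6, 0, -0.9, 0, 0, 0, -0.9],
    [-1.5, 0, -2.3, 0, 0, 0, -0.9],
    [-2.4, 0, -3.7, 0, 0, 0, -0.9],
    [-3, 0, -4.6, 0, 0, 0, -0.9],
    [-3.2, -1.5, -4.5, 0, 0, 0, -0.9],
    [-3.5, -4, -4.3, 0, 0, 0, -0.9],
    [-3.8, -6.5, -4.1, 0, 0, 0, -0.9],
    [-4.1, -9, -3.9, 0, 0, 0, -0.9]
  ]
}}

```text
clock: 9.1
tcp_pos: [0.4706, 0.1308, 0.3434]
tcp_rot: [[-0.837, 0.063, 0.544], [0.052, 0.998, -0.035], [-0.545, -0.001, -0.838]]
ft_force: [1.0, 0.1, -2.0]
width: 0.0231
```

```bash
cat > to.py <<'E'
import sys
from h import *
s=ctrl.state(); print(s["qpos"].round(1),s["ft_force"].round(1),s["tcp_pos"].round(4),s["width"],s["clock"])
print(delta(np.array([float(a) for a in sys.argv[1:4]]),Rt(33,np.radians(float(sys.argv[4]))),s))
E
python3 to.py .502 -.209 .345 -3.4
```

```text
[ 11.5  -2.9 106.8 -11.8  44.6 -68.8] [ 1.   0.1 -2. ] [0.4706 0.1308 0.3434] 0.023109056374765354 9.1
[-4.490e+00 -3.372e+01  2.760e+00 -1.500e-01  2.000e-02 -1.500e-01]
```

Call:
{"name": "move_arm", "arguments": {
  "moves": [
    [-0.4, -3, 0.2, 0, 0, 0, -0.9],
    [-0.8, -6, 0.5, 0, 0, 0, -0.9],
    [-1.2, -9, 0.7, 0, 0, 0, -0.9],
    [-1.6, -12, 1, 0, 0, 0, -0.9],
    [-2, -15, 1.2, 0, 0, 0, -0.9],
    [-2.4, -18, 1.5, 0, 0, 0, -0.9],
    [-2.8, -21, 1.7, 0, 0, 0, -0.9],
    [-3.2, -24, 2, 0, 0, 0, -0.9]
  ]
}}

```text
clock: 9.9
tcp_pos: [0.493, -0.1116, 0.3444]
tcp_rot: [[-0.837, 0.063, 0.544], [0.053, 0.998, -0.035], [-0.545, -0.001, -0.838]]
ft_force: [1.5, 0.4, -2.6]
width: 0.0233
```

```bash
python3 to.py .502 -.209 .345 -3.4
```

```text
[ -29.7   -2.2  106.    18.9   47.5 -125.4] [ 1.5  0.4 -2.6] [ 0.493  -0.1116  0.3444] 0.02327065920205213 9.9
[-1.3  -9.66  0.78 -0.16  0.05 -0.16]
```

Call:
{"name": "move_arm", "arguments": {
  "moves": [
    [-0.4, -3, 0.2, 0, 0, 0, -0.9],
    [-0.8, -6, 0.5, 0, 0, 0, -0.9],
    [-1.1, -8.5, 0.7, 0, 0, 0, -0.9],
    [-1.3, -9.7, 0.8, 0, 0, 0, -0.9],
    [-1.3, -9.7, 0.8, 0, 0, 0, -0.9],
    [-1.3, -9.7, 0.8, 0, 0, 0, -0.9]
  ]
}}

```text
clock: 10.5
tcp_pos: [0.5021, -0.2073, 0.3444]
tcp_rot: [[-0.837, 0.063, 0.544], [0.053, 0.998, -0.034], [-0.545, 0.0, -0.839]]
ft_force: [0.1, -0.2, -2.3]
width: 0.0232
```

```bash
python3 to.py .502 -.209 .345 -3.4;python3 look.py side s9;python3 look.py top t9;python3 look.py wrist w9; python3 plane.py s9; python3 -c "
import cv2,numpy as np;i=cv2.imread('pics/s9.png')[120:320,300:500]; j=cv2.imread('pics/t9.png')[140:260,330:450];cv2.imwrite('pics/s9c.png',np.hstack([cv2.resize(i,(400,400)),cv2.resize(j,(400,400))]))"
```

```text
[ -41.2    3.2  100.5   25.    51.8 -138.9] [ 0.1 -0.2 -2.3] [ 0.5021 -0.2073  0.3444] 0.02317024152328564 10.5
[-0.03 -0.17 -0.05 -0.1   0.   -0.2 ]
[ -41.2    3.2  100.5   25.    51.8 -138.9] [ 0.1 -0.2 -2.3] [ 0.5021 -0.2073  0.3444] 0.02317024152328564 10.5
[ -41.2    3.2  100.5   25.    51.8 -139. ] [-0.3  0.8 -2.7] [ 0.5022 -0.2069  0.3446] 0.02305971377501215 10.55
[ -41.2    3.2  100.5   25.    51.8 -139. ] [ 1.1 -0.  -1.9] [ 0.5022 -0.2068  0.3447] 0.023301465862246802 10.6
n pts 2832 normal [-0.997  0.061  0.039] c [ 0.4929 -0.2097  0.2467] lean of lid (deg, + = top toward away) 2.208316866778489 yaw -3.519435431416157 roll?
hinge est [ 0.4994 -0.2066  0.1699]
```

View pics/s9c.png

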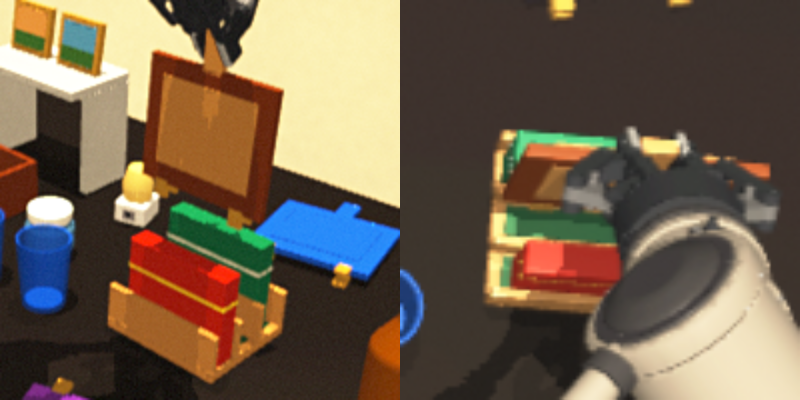

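View pics/w9.png

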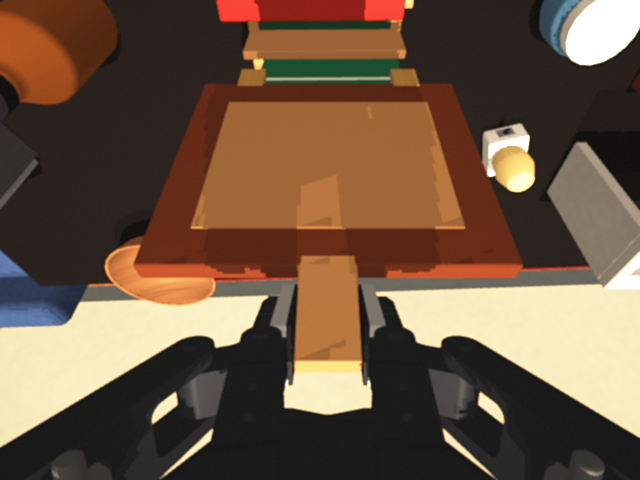

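Lid hangs over the middle slot, and wrist and side views agree. Shift +2 mm in x and lower to just above the fins.

Call:
{"name": "move_arm", "arguments": {
  "moves": [
    [0.4, -0.1, 1, 0, 0, 0, -0.9],
    [1.2, -0.2, 2.3, 0, 0, 0, -0.9],
    [2.1, -0.2, 3.6, 0, 0, 0, -0.9],
    [3, -0.2, 4.9, 0, 0, 0, -0.9],
    [3.8, -0.2, 6.2, 0, 0, 0, -0.9],
    [4.6, -0.2, 7.5, 0, 0, 0, -0.9],
    [5, -0.2, 8.1, 0, 0, 0, -0.9],
    [5, -0.2, 8.1, 0, 0, 0, -0.9]
  ]
}}

```text
clock: 11.45
tcp_pos: [0.504, -0.2095, 0.2481]
tcp_rot: [[-0.838, 0.063, 0.543], [0.054, 0.998, -0.033], [-0.544, 0.001, -0.839]]
ft_force: [-0.2, 0.4, -3.1]
width: 0.023
```

```bash
python3 to.py .504 -.209 .199 -3.4;python3 look.py side s10;python3 look.py top t10;python3 plane.py s10; python3 -c "
import cv2,numpy as np;i=cv2.imread('pics/s10.png')[170:310,330:470]; j=cv2.imread('pics/t10.png')[150:250,340:440];cv2.imwrite('pics/s10c.png',np.hstack([cv2.resize(i,(400,400)),cv2.resize(j,(400,400))]))"
```

```text
[ -41.3    9.2  110.    32.5   38.3 -149.4] [-0.2  0.4 -3.1] [ 0.504  -0.2095  0.2481] 0.023046962350870205 11.45
[ 2.67  0.04  4.12 -0.06 -0.07 -0.22]
[ -41.3    9.2  110.    32.5   38.3 -149.4] [-0.2  0.4 -3.1] [ 0.504  -0.2095  0.2481] 0.023046962350870205 11.45
[ -41.3    9.1  109.9   32.4   38.4 -149.4] [ 0.6  0.1 -2.1] [ 0.5045 -0.21    0.2492] 0.02308098439225263 11.5
n pts 2048 normal [-0.997  0.055  0.049] c [ 0.4949 -0.2139  0.1584] lean of lid (deg, + = top toward away) 2.8140561668952913 yaw -3.1442980420798237 roll?
hinge est [ 0.5    -0.21    0.0751]
```

View pics/s10c.png

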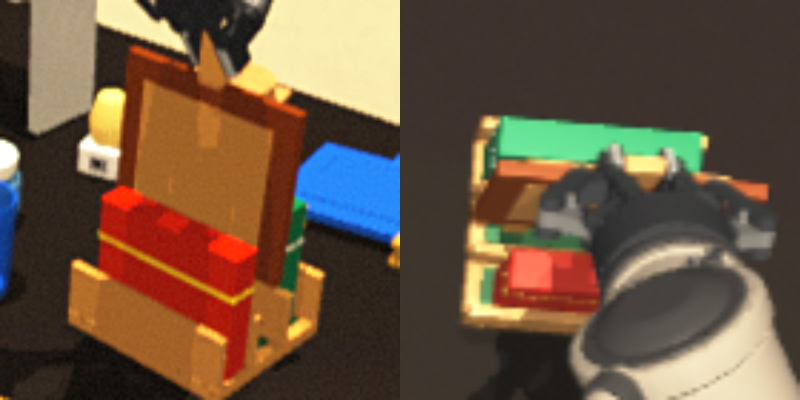

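Call:
{"name": "move_arm", "arguments": {
  "moves": [
    [0.3, 0, 0.8, 0, 0, 0, -0.9],
    [0.8, 0, 1.5, 0, 0, 0, -0.9],
    [1.2, 0, 2.2, 0, 0, 0, -0.9],
    [1.7, 0, 2.8, 0, 0, 0, -0.9],
    [2.1, 0, 3.4, 0, 0, 0, -0.9],
    [2.5, 0, 4, 0, 0, 0, -0.9],
    [2.5, 0, 4, 0, 0, 0, -0.9]
  ]
}}

```text
clock: 12.25
tcp_pos: [0.5049, -0.21, 0.201]
tcp_rot: [[-0.837, 0.064, 0.543], [0.054, 0.998, -0.034], [-0.544, 0.001, -0.839]]
ft_force: [0.2, 0.5, -2.1]
width: 0.023
```

```bash
python3 to.py .5055 -.21 .196 -3.4;python3 look.py side s11;python3 plane.py s11; python3 -c "
import cv2,numpy as np;i=cv2.imread('pics/s11.png')[170:310,330:470]; cv2.imwrite('pics/s11c.png',cv2.resize(i,(600,600)))"
```

```text
[ -41.2   13.2  113.9   39.    31.9 -157.4] [ 0.2  0.5 -2.1] [ 0.5049 -0.21    0.201 ] 0.023038272078852104 12.25
[ 0.22  0.    0.46 -0.09 -0.05 -0.24]
[ -41.2   13.2  113.9   39.    31.9 -157.4] [ 0.2  0.5 -2.1] [ 0.5049 -0.21    0.201 ] 0.023038272078852104 12.25
n pts 1172 normal [-0.998  0.058  0.032] c [ 0.4965 -0.2154  0.1316] lean of lid (deg, + = top toward away) 1.8134820294133318 yaw -3.346933446402952 roll?
hinge est [ 0.5035 -0.2101  0.0268]
```

View pics/s11c.png

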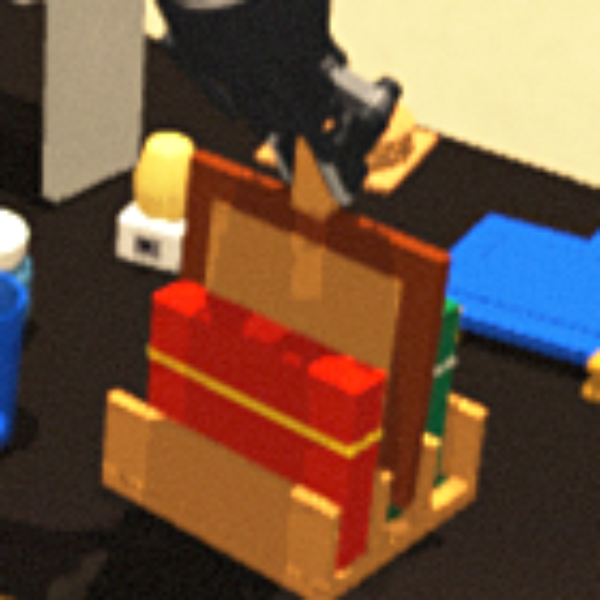

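Lid is inside the middle slot, about 5 mm above the floor, with no fin contact. Final slow lowering.

Call:
{"name": "move_arm", "arguments": {
  "moves": [
    [0.1, 0, 0.2, 0, 0, 0, -0.9],
    [0.2, 0, 0.3, 0, 0, 0, -0.9],
    [0.3, 0, 0.4, 0, 0, 0, -0.9],
    [0.3, 0, 0.5, 0, 0, 0, -0.9],
    [0.3, 0, 0.5, 0, 0, 0, -0.9]
  ]
}}

```text
clock: 12.8
tcp_pos: [0.5056, -0.2104, 0.1966]
tcp_rot: [[-0.836, 0.064, 0.544], [0.053, 0.998, -0.035], [-0.546, -0.0, -0.838]]
ft_force: [-0.8, 0.1, -3.3]
width: 0.0229
```

```bash
python3 to.py .5055 -.21 .196 -3.4
```

```text
[ -41.2   13.7  114.2   40.    31.1 -158.5] [-0.8  0.1 -3.3] [ 0.5056 -0.2104  0.1966] 0.02285066851703684 12.8
[ 0.05  0.04  0.05 -0.16  0.07 -0.19]
```

No contact yet, since ft z still carries the lid's weight. Lowering in 2 mm steps until the floor pushes back.

Call:
{"name": "move_arm", "arguments": {
  "moves": [
    [0.1, 0, 0.2, 0, 0, 0, -0.9],
    [0.2, 0, 0.3, 0, 0, 0, -0.9],
    [0.2, 0, 0.3, 0, 0, 0, -0.9]
  ]
}}

```text
clock: 13.1
tcp_pos: [0.5074, -0.2107, 0.1965]
tcp_rot: [[-0.833, 0.064, 0.55], [0.052, 0.998, -0.037], [-0.551, -0.002, -0.835]]
ft_force: [-4.6, 5.2, 18.6]
width: 0.0231
```

```bash
python3 to.py .5055 -.21 .194 -3.4;python3 look.py side s12;python3 plane.py s12
```

```text
[ -41.2   13.8  114.3   40.8   30.8 -159.3] [-4.6  5.2 18.6] [ 0.5074 -0.2107  0.1965] 0.02312061318091553 13.1
[ 0.3   0.06  0.1  -0.24  0.43 -0.14]
[ -41.2   13.8  114.3   40.8   30.8 -159.3] [-4.6  5.2 18.6] [ 0.5074 -0.2107  0.1965] 0.02312061318091553 13.1
n pts 1004 normal [-0.998  0.059  0.023] c [ 0.4987 -0.2145  0.1294] lean of lid (deg, + = top toward away) 1.3443459714160677 yaw -3.3694911731686843 roll?
hinge est [ 0.5071 -0.2107  0.0216]
```

Floor contact confirmed (18.6 N up, hinge z about 21.6 mm). Easing the pressure and nudging 2 mm toward centre before release.

Call:
{"name": "move_arm", "arguments": {
  "moves": [
    [0.1, 0, -0.2, 0, 0, 0, -0.9],
    [0.1, 0, -0.2, 0, 0, 0, -0.9],
    [0.1, 0, -0.2, 0, 0, 0, -0.9]
  ]
}}

```text
clock: 13.45
tcp_pos: [0.505, -0.2105, 0.1965]
tcp_rot: [[-0.834, 0.064, 0.548], [0.053, 0.998, -0.036], [-0.549, -0.002, -0.836]]
ft_force: [0.4, 3.5, 9.0]
width: 0.0233
```

```bash
python3 to.py .5055 -.21 .194 -3.4;python3 look.py side s13;python3 plane.py s13
```

```text
[ -41.4   13.6  114.5   40.7   30.9 -159.3] [0.4 3.5 9. ] [ 0.505  -0.2105  0.1965] 0.023270692230800385 13.45
[ 0.09  0.05  0.23 -0.22  0.32 -0.17]
[ -41.4   13.6  114.5   40.7   30.9 -159.3] [0.4 3.5 9. ] [ 0.505  -0.2105  0.1965] 0.023270692230800385 13.45
n pts 1004 normal [-0.998  0.061  0.02 ] c [ 0.4973 -0.214   0.131 ] lean of lid (deg, + = top toward away) 1.121307579458615 yaw -3.5015406687211503 roll?
hinge est [ 0.5054 -0.2105  0.0216]
```

Call:
{"name": "move_arm", "arguments": {
  "moves": [
    [0, 0, -0.1, 0, 0, 0, -0.9],
    [0, 0, -0.1, 0, 0, 0, -0.55],
    [0, 0, -0.1, 0, 0, 0, -0.4],
    [0, 0, -0.1, 0, 0, 0, -0.2],
    [0, 0, -0.1, 0, 0, 0, 0.1],
    [0, 0, -0.1, 0, 0, 0, 0.3],
    [0, 0, -0.1, 0, 0, 0, 0.3]
  ]
}}

```text
clock: 14.2
tcp_pos: [0.5029, -0.2102, 0.1947]
tcp_rot: [[-0.837, 0.064, 0.544], [0.053, 0.998, -0.035], [-0.545, -0.0, -0.838]]
ft_force: [-0.0, 0.4, 0.5]
width: 0.0554
```

```bash
python3 to.py .5055 -.21 .194 -3.4;python3 look.py side s14;python3 plane.py s14;python3 look.py wrist w14
```

```text
[ -41.5   13.6  114.7   40.5   31.  -159.2] [-0.   0.4  0.5] [ 0.5029 -0.2102  0.1947] 0.05543305253061015 14.2
[-0.18  0.04  0.2  -0.15  0.03 -0.2 ]
[ -41.5   13.6  114.7   40.5   31.  -159.2] [-0.   0.4  0.5] [ 0.5029 -0.2102  0.1947] 0.05543305253061015 14.2
n pts 849 normal [-0.604  0.059 -0.795] c [ 0.4757 -0.2177  0.1262] lean of lid (deg, + = top toward away) -52.66615386775084 yaw -5.5617944826111305 roll?
hinge est [ 0.6445 -0.2241  0.0933]
[ -41.5   13.6  114.7   40.5   31.  -159.2] [ 0.6  0.8 -0.1] [ 0.5029 -0.2102  0.1947] 0.05544462324153024 14.25
```

View pics/w14.png

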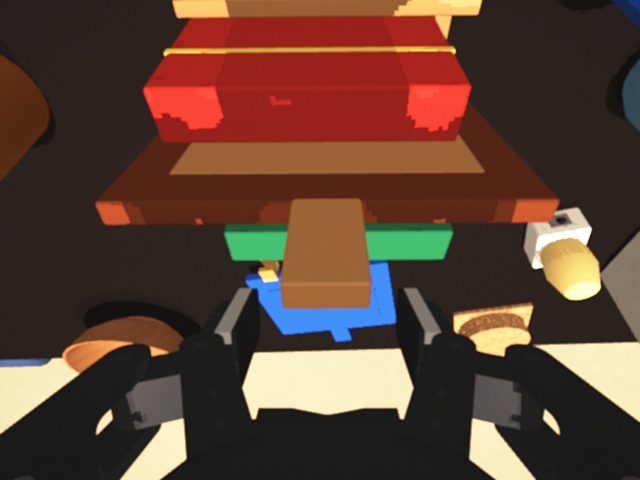

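View pics/s14.png

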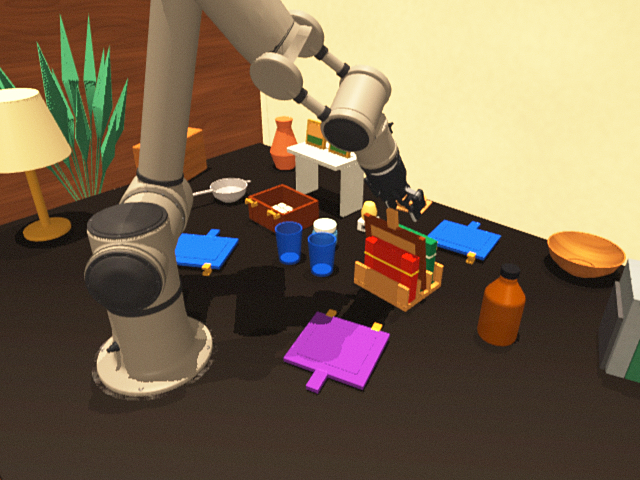

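Released; the lid has tipped gently toward the robot within the slot, as it can. Backing out along the tool axis.

Call:
{"name": "move_arm", "arguments": {
  "moves": [
    [0, 0, -0.8, 0, 0, 0, 0.3],
    [0, 0, -2, 0, 0, 0, 0.3],
    [0, 0, -4, 0, 0, 0, 0.3],
    [0, 0, -6, 0, 0, 0, 0.3],
    [0, 0, -9, 0, 0, 0, 0.3],
    [0, 0, -12, 0, 0, 0, 0.3],
    [0, 0, -14, 0, 0, 0, 0.3],
    [0, 0, -14, 0, 0, 0, 0.3]
  ]
}}

```text
clock: 15.1
tcp_pos: [0.4263, -0.206, 0.3156]
tcp_rot: [[-0.834, 0.065, 0.547], [0.052, 0.998, -0.04], [-0.549, -0.005, -0.836]]
ft_force: [-0.5, 0.3, 0.1]
width: 0.0554
```

```bash
python3 to.py .5055 -.21 .194 -3.4;python3 look.py side s15;python3 look.py top t15; python3 -c "
import cv2,numpy as np;i=cv2.imread('pics/s15.png')[170:310,330:470]; j=cv2.imread('pics/t15.png')[150:250,340:440];cv2.imwrite('pics/s15c.png',np.hstack([cv2.resize(i,(400,400)),cv2.resize(j,(400,400))]))"
python3 - <<'E'
from h import *
for f in("s13","s15"):
    W=np.load(f+".npz")["W"].reshape(-1,3); im=np.load(f+".npz")["im"].reshape(-1,3).astype(int)
    reg=(W[:,0]>.38)&(W[:,0]<.6)&(W[:,1]>-.33)&(W[:,1]<-.1)
    for nm,c in(("red",(im[:,0]>2.5*im[:,1])&(im[:,0]>150)),("green",(im[:,1]>1.3*im[:,0])&(im[:,1]>90))):
        m=reg&c&(W[:,2]>.115)&(W[:,2]<.13); print(f,nm,m.sum(),W[m].mean(0).round(4))
W=np.load("s15.npz")["W"].reshape(-1,3)
m=(W[:,0]>.4)&(W[:,0]<.56)&(W[:,1]>-.29)&(W[:,1]<-.13)&(W[:,2]>.135)&(W[:,2]<.168); P=W[m]
for _ in range(6):
    c=P.mean(0);n=np.linalg.svd(P-c)[2][2]; r=np.abs((P-c)@n); P=P[r<.003]
n=n if n@b<0 else -n
lean=np.degrees(np.arcsin(n[2])); print(len(P),n.round(3),c.round(4),lean)
xl=kz-n*(kz@n);xl/=np.linalg.norm(xl)
# hinge: face point minus 10mm normal, down to z~.022
c2=c-.010*n; t=(c2[2]-.022)/xl[2]; print("hinge line pt",(c2-t*xl).round(4))
T=W[(W[:,0]>.4)&(W[:,0]<.56)&(W[:,1]>-.23)&(W[:,1]<-.19)&(W[:,2]>.175)&(W[:,2]<.23)]; print("tongue",T.min(0).round(3),T.max(0).round(3))
E
```

```text
[ -49.8   -3.   111.6   30.3   50.9 -151.3] [-0.5  0.3  0.1] [ 0.4263 -0.206   0.3156] 0.055394648928819935 15.1
[ 0.04  0.18 14.51 -0.43  0.28 -0.12]
[ -49.8   -3.   111.6   30.3   50.9 -151.3] [-0.5  0.3  0.1] [ 0.4263 -0.206   0.3156] 0.055394648928819935 15.1
[ -49.8   -2.8  111.7   30.4   50.8 -151.3] [ 0.7  0.2 -0.9] [ 0.4264 -0.2058  0.3139] 0.05537872490615823 15.15
s13 red 450 [ 0.4551 -0.2218  0.1204]
s13 green 8 [ 0.5487 -0.2693  0.1202]
s15 red 523 [ 0.4559 -0.2207  0.1205]
s15 green 115 [ 0.5454 -0.2399  0.1212]
706 [-0.984  0.054 -0.171] [ 0.4662 -0.2148  0.1517] -9.850372037199161
hinge line pt [ 0.4988 -0.2166  0.022 ]
tongue [ 0.453 -0.222  0.175] [ 0.471 -0.195  0.212]
```

View pics/s15c.png

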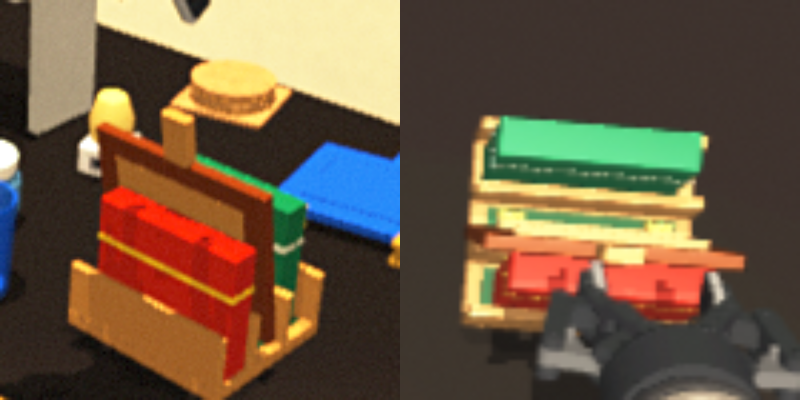

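Call:
{"name": "move_arm", "arguments": {
  "moves": [
    [0, 0, -2, 0, 0, 0, 0.3],
    [0, 0, -4, 0, 0, 0, 0.3],
    [0, 0, -4, 0, 0, 0, 0.3],
    [0, 0, -4, 0, 0, 0, 0.3],
    [0, 0, -4, 0, 0, 0, 0.3]
  ]
}}

```text
clock: 15.7
tcp_pos: [0.4051, -0.2036, 0.3443]
tcp_rot: [[-0.837, 0.063, 0.543], [0.054, 0.998, -0.033], [-0.544, 0.001, -0.839]]
ft_force: [0.4, 0.5, -0.0]
width: 0.0553
```

```bash
python3 look.py side s16; python3 look.py top t16
python3 - <<'E'
from h import *
for f in("side","s15","s16","top","t16"):
    W=np.load(f+".npz")["W"].reshape(-1,3); im=np.load(f+".npz")["im"].reshape(-1,3).astype(int)
    for nm,c,x in(("red",(im[:,0]>2.5*im[:,1])&(im[:,0]>150),(.38,.6,-.33,-.1)),("green",(im[:,1]>1.3*im[:,0])&(im[:,1]>90),(.38,.6,-.33,-.1)),("blue",(im[:,2]>1.5*im[:,0]),(.37,.46,-.06,.1)),("jar",im.min(1)>120,(.46,.56,-.02,.08))):
        m=(W[:,0]>x[0])&(W[:,0]<x[1])&(W[:,1]>x[2])&(W[:,1]<x[3])&c&(W[:,2]>.115 if nm in("red","green") else W[:,2]>.06); P=W[m]
        if len(P)>20: print(f,nm,m.sum(),P[:,:2].mean(0).round(4),P[:,:2].min(0).round(3),P[:,:2].max(0).round(3))
a=np.load("s15.npz")["im"].astype(int)[190:300,340:450];c=np.load("s16.npz")["im"].astype(int)[190:300,340:450]; print("still diff",np.abs(a-c).mean())
E
```

```text
[ -52.6   -6.4  109.7   29.3   57.3 -150.8] [ 0.4  0.5 -0. ] [ 0.4051 -0.2036  0.3443] 0.055340443740323424 15.7
[ -52.6   -6.4  109.7   29.3   57.3 -150.8] [ 0.2 -0.4 -0.2] [ 0.4051 -0.2036  0.3444] 0.05532982213028846 15.75
side red 488 [ 0.4559 -0.2203] [ 0.441 -0.283] [ 0.477 -0.15 ]
side green 347 [ 0.5422 -0.2099] [ 0.526 -0.272] [ 0.561 -0.144]
side blue 921 [0.4151 0.0162] [ 0.373 -0.06 ] [0.458 0.086]
side jar 254 [0.5058 0.0208] [ 0.481 -0.003] [0.541 0.058]
s15 red 655 [ 0.4582 -0.2194] [ 0.441 -0.288] [ 0.476 -0.132]
s15 green 119 [ 0.54   -0.2366] [ 0.383 -0.272] [ 0.558 -0.137]
s15 blue 926 [0.4154 0.0159] [ 0.374 -0.06 ] [0.458 0.087]
s15 jar 248 [0.506  0.0211] [ 0.481 -0.005] [0.54  0.057]
s16 red 651 [ 0.4583 -0.2197] [ 0.439 -0.287] [ 0.479 -0.133]
s16 green 113 [ 0.5457 -0.2396] [ 0.527 -0.273] [ 0.56  -0.169]
s16 blue 926 [0.4154 0.0156] [ 0.374 -0.06 ] [0.458 0.085]
s16 jar 248 [0.5062 0.0216] [ 0.48  -0.004] [0.54  0.054]
top red 58 [ 0.4523 -0.2209] [ 0.444 -0.279] [ 0.473 -0.149]
top green 526 [ 0.5445 -0.2053] [ 0.529 -0.27 ] [ 0.562 -0.14 ]
top blue 324 [0.4226 0.0199] [ 0.378 -0.06 ] [0.459 0.087]
top jar 377 [0.5122 0.028 ] [0.484 0.001] [0.542 0.057]
t16 red 240 [ 0.4606 -0.2269] [ 0.443 -0.278] [ 0.474 -0.15 ]
t16 green 520 [ 0.5446 -0.2045] [ 0.529 -0.27 ] [ 0.561 -0.14 ]
t16 blue 331 [0.4227 0.0198] [ 0.378 -0.06 ] [0.459 0.087]
t16 jar 378 [0.5121 0.0282] [0.484 0.001] [0.542 0.057]
still diff 4.504380165289256
```

View pics/t16.png

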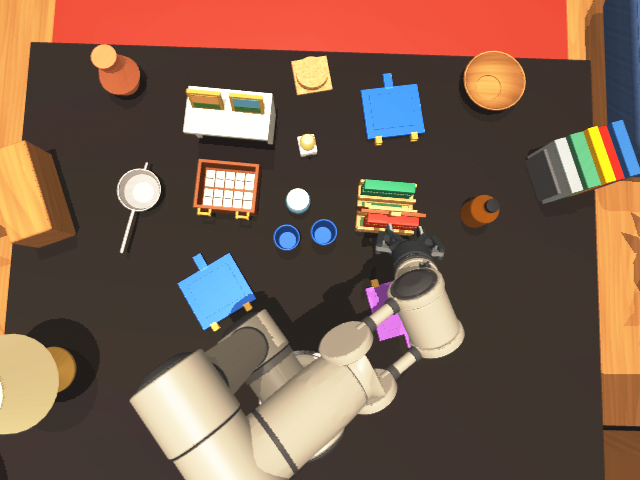

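The lid stands in the middle slot, with the cases and bystanders unmoved and the arm clear. Handing in.

```bash
python3 -c "
from plant import ctrl
print(ctrl.close_job(), ctrl.state()['clock'])"
```

```text
the job is handed in; nothing more can be done
the job is handed in; nothing more can be done
```

The wooden lid is now standing, hinge edge down, in the rack's middle slot, which was the empty one. I swung it upright on its pins and lifted it straight off. I lowered it until the slot floor pushed back (about 19 N), then eased off, let go and backed the arm clear. I handed it in at about 15.8 s.

**Last checks:**
- **Lid:** it tipped back about 10° (0.17 rad) toward the red case when released, well under the 0.45 limit. Its hinge line is about 3 mm off the slot's middle across and within about 8 mm along it.
- **Hinge height:** it measured about 22 mm just before release. I did not measure it again afterwards.
- **Cases and bystanders:** the green case, jar and tumblers measured within about 1 mm of where they started in the top view, and the strainer, bottle and night light look unmoved there. The red case's position agrees within about 3 mm in the side view. Its top-view averages differ more because a different part of it was visible, but its edges match to about 1 mm.
- **Photo shelf:** I saw no contact, and there was no force spike during the lift.

**Disagreements:**
- The first approach at 37° of lean would have run past joint limits, so I gripped the tongue at about 30°.
- The plane fit taken right after release failed because the lid was still settling. The fit after backing off was good.
- The lid's stillness rests on comparing two side pictures 0.6 s apart. They showed only a small average difference, and I did not measure its speed.

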